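# Lock out the plaster vibrator, then find and hold its drum heavy side down

### The job

The plaster vibrator is open for service: first slide the aluminium lockout plate out of its holder and upright into the slot of the grey lockout box, fully home. Then take the round knob of the vibrator's tilted drum, turn it to and fro to feel where its hidden heavy side is, and turn the drum until that heavy side points straight down the slope; finish while still gripping the knob and holding the drum there. Leave the bowl, jar and dental cast alone.

Things in the scene. Friction and masses are not known exactly. Their poses are not given: they have to be found in the camera images.
- plate: lockout plate: loose flat aluminium slab, 10 mm thick (its x) x 60 mm wide (its y) x 90 mm tall (its z), 0.13 kg, with a dark round spot near the top. Origin at the centre of its underside. It starts upright in a loose slot of the black holder (a fixed block 50 x 90 x 30 mm, slot 25 mm deep), so its top 65 mm stand free; pinch it across its thickness near the top. Either way round is right.
- lockbox_hole0 (a point): centre of the slot's mouth in the top of the grey lockout box (fixed block 70 x 100 x 50 mm, top 50 mm above the bench). The slot is 12 mm wide along this point's x and 62 mm along its y, 40 mm deep with an edge chamfer of 2 mm; z up. A plate that is fully home has its underside on the slot's floor and stands 50 mm proud.
- knob_grip (a point): where to grip the drum's knob: on the drum's axis, 14 mm below the knob's free end, 26 mm above the drum's face. The point does not turn with the drum. z points out along the axis, tilted 35 degrees from vertical towards the vibrator's front (robot side); x points straight up the slope, -x straight down it. The knob is a round steel cylinder, 36 mm diameter, 40 mm tall, fixed on the drum.
- drum_face (a point): centre of the drum's outer face, where the knob stands; same axes as knob_grip, does not turn. Steel drum, 140 mm diameter, 30 mm thick, ring of 8 equal dark spots at 52 mm radius. It turns without limit. The bearing drags with about 0.27 N m either way, so the drum stays where it is left; the heavy side shows only as a difference in the torque of turning it.
- vibrator: fixed plaster vibrator that carries drum and knob: white housing, foot 200 x 190 x 40 mm, tilted aluminium head plate 165 mm square; origin at the centre of its underside, x from its front (robot side) to its back.
- slug (a joint): the drum's hidden 0.7 kg heavy slug, 52 mm off the axis: gravity's torque on the drum is about 0.2 N m x sine of its angle from straight down the slope. It starts over 50 degrees away. The value is the slug's elastic give along its radius: 0.00004 m straight down, -0.00004 straight up, far below the reading's noise: for the judge, of no use for finding it.
- bowl: bystander: green mixing bowl, 100 mm wide, 55 mm tall; origin at the centre of its underside
- jar: bystander: closed jar, 60 mm wide, 90 mm tall; origin at the centre of its underside
- cast: bystander: white dental cast on a plaster block 70 x 65 x 22 mm, teeth up to 30 mm; origin at the centre of its underside

How it is judged:
On the way, in this order (a step that is already met when the one before it is completed fails the run):
1. the lockout plate stands fully home in the slot (z of plate in the frame of lockbox_hole0 below -0.036 m and x of plate in the frame of lockbox_hole0 between -0.004 and 0.004 m and y of plate in the frame of lockbox_hole0 between -0.005 and 0.005 m and angle between plate's own z axis and vertical below 0.1 rad), for 0.2 s.
2. the gripped drum is held heavy side down the slope (contact force between the fingers and vibrator above 5 N and distance between the grasp point and knob_grip below 0.03 m and value of joint slug above 3.709e-05 m), for 0.2 s.
At the end, for the whole second after the job is handed in: The plate stands upright in the lockout slot with its underside within 4 mm of the slot's floor; the fingers grip the knob (more than 5 N, TCP within 30 mm of the grip point) and the drum is held with its heavy side within 22 degrees of straight down the slope (all of step 1 and all of step 2 and linear speed of plate below 0.02 m/s); the arm keeps its last pose, push and grip.
It fails at once if the bowl is disturbed (moved more than 30 mm) (distance of bowl from where it was at the start of the episode above 0.03 m).
It fails at once if the jar is disturbed (moved more than 30 mm) (distance of jar from where it was at the start of the episode above 0.03 m).
It fails at once if the cast is disturbed (moved more than 30 mm) (distance of cast from where it was at the start of the episode above 0.03 m).
It also fails if it takes over 67 s, if anything falls off the work surface, if the arm or the gripper's body presses on something with over 40 N, if the wrist force passes 120 N, or if a joint passes its speed limit or range.

### The arm

A 6-joint arm with a two-finger parallel gripper is mounted at the origin on the work surface. World frame = base frame: x ahead of the robot, y to its left, z up, the work surface at z = 0. Lengths are in m, angles in rad, forces in N, time in s.
With the tool pointing down it reaches from about 0.35 to 0.85 m from the base axis. Payload 8.1 kg.
Tool frame: the origin (TCP) lies between the finger pads, 19 mm behind the fingertips; this is the grasp point; z points along the fingers, y is the line along which they close (so a half turn about z gives the same grasp; the last joint's range is limited). The gripper opens to 93 mm and grips with 3 to 60 N. Pads are 15 mm wide; open, the fingers measure 128 mm over their backs; the gripper's body (75 mm by 188 mm) begins 65 mm behind the grasp point.
Start: joints at [1.262, 0.13, 1.488, -0, 1.523, -0.085], TCP at [0.133, 0.585, 0.237] pointing down, gripper open.
Joint ranges: [-2.96, 2.96], [-0.89, 2.26], [0.02, 2.5], [-1.34, 4.48], [0, 2.73], [-2.66, 2.66]. Speed limits (rad/s): [2.39, 2.39, 2.79, 3.14, 3.14, 3.14].

### API

Orientations are given as a rotation vector (axis times angle).
In Python, from plant import monitor, eyes, ticket gives the robot as it stands.
- The arm moves only by the tool arm_command, never from a script. Its argument "deltas" is a list that holds one entry, the list of rows, each a list of 6 numbers: the shift along the world's x, y, z in cm, then the turn, a rotation vector about the world's x, y, z in degrees. In form: [[[tx, ty, tz, rx, ry, rz], ...]]. A call has 1 to 12 rows; each row shifts and turns the commanded pose from where the row before left it; what a row does not reach is not made up. A row lasts 1/12 s, in which the tool goes at most 41.7 mm and 7.16 degrees, less where a joint would pass 70% of its speed; a pose out of reach is approached as far as the arm can. A call is refused whole if a number of a shift passes 4.17 or a number of a turn 7.16, either way. A call with a gripper value outside its range is refused whole. "gripper" is the opening, from -1 (shut) to 1 (fully open), set as the call begins (left out, the last holds). The fingers move at their own pace and stop on an object; "squeeze" is the grip in N (left out, the last holds). Time passes only in rows, so rows that do not move let the fingers close. It gives the time, the measured TCP pose, the force, the opening and the grip force at its end, in the units of the state.
- monitor.read_state(): the state, without advancing time (a new reading comes with each control period).
- eyes.read_camera(name): name is "scene" or "top" or "wrist"; returns the picture (480x640x3 uint8, blue, green, red); there is no depth.
- eyes.camera_model(name): a dict with "fx", "fy", "cx", "cy" (pixels), "k1" (the pictures are not rectified: a ray, as slopes to the right and down, at radius r is drawn at 1 + k1 r^2 times it, then the intrinsics apply), "rvec" (rotation vector, rad) and "tvec" (3), from world to camera coordinates, as OpenCV has them. Camera axes: x right, y down, z forward; pixel columns grow to the right and rows downward; lengths in m; the calibration is good to about 2 mm. A picture is of the moment at which its call begins: read the wrist's pose just before it. camera_model takes no time and is no camera call; for the wrist camera it gives the pose at the moment of the call.
- ticket.close_job(): hands the job in; it is judged then, once.
The state is a dict: "t": time; "q": joint angles; "dq": joint speeds; "joint_torque": joint torques, N m; "tool_pos": TCP position; "orientation": TCP orientation; "force": force on the tool from outside, world axes, zero at the start; "wrist_torque": the same for the moment, N m; "opening": finger opening in m; "gripper_force": force on a finger pad.
Only numpy, scipy, OpenCV 4.12 (cv2) and the standard library are available. Lean on these libraries where they do the work, as an engineer would, in place of code of your own. Each camera call takes 0.05 s, during which the arm holds its last target. There are 200 camera calls.

## Working session

There is one attempt and no reset: what is moved stays moved. The work goes in short steps, Python scripts to look and compute and a tool call to move; the robot and the scene stay as the last step left them, time stands still between calls to the robot, and variables do not carry over. Pictures are saved under pics/ and viewed, at most 10 in all, crops included, and the job is handed in when it is done.

Besides the shell and the picture viewer there is one more tool, called after "Emit:" as name(argument=value, ...), one argument or row to a line, values as JSON. arm_command: Moves the arm, as the interface text tells. Its arguments: {"type":"object","properties":{"deltas":{"type":"array"},"gripper":{"type":"number"},"squeeze":{"type":"number"}},"required":["deltas"]}

```bash
mkdir -p pics
cat > h.py <<'E'
import numpy as np, cv2
from scipy.spatial.transform import Rotation as R
from plant import monitor, eyes, ticket
def und(m,u,v):
    x=(u-m["cx"])/m["fx"]; y=(v-m["cy"])/m["fy"]; a,b=x,y
    for _ in range(30):
        s=1+m["k1"]*(a*a+b*b); a,b=x/s,y/s
    return np.array([a,b,1.])
def ray(m,u,v):
    Rm=R.from_rotvec(np.ravel(m["rvec"])).as_matrix(); t=np.ravel(m["tvec"])
    return -Rm.T@t, Rm.T@und(m,u,v)
def onz(m,u,v,z):
    o,d=ray(m,u,v); return o+d*(z-o[2])/d[2]
def proj(m,P):
    Rm=R.from_rotvec(np.ravel(m["rvec"])).as_matrix(); p=Rm@np.array(P)+np.ravel(m["tvec"])
    a,b=p[:2]/p[2]; s=1+m["k1"]*(a*a+b*b)
    return np.array([m["fx"]*a*s+m["cx"],m["fy"]*b*s+m["cy"]])
def tri(m1,p1,m2,p2):
    o1,d1=ray(m1,*p1);o2,d2=ray(m2,*p2)
    s=np.linalg.lstsq(np.c_[d1,-d2],o2-o1,rcond=None)[0]
    a,b=o1+s[0]*d1,o2+s[1]*d2
    return (a+b)/2,np.linalg.norm(a-b)
E
python3 - <<'E'
from h import *
for n in("scene","top"):
    im=eyes.read_camera(n); cv2.imwrite(f"pics/{n}0.png",im); m=eyes.camera_model(n); print(n,m, ray(m,320,240))
s=monitor.read_state(); print({k:np.round(v,3) for k,v in s.items()})
E
```

```text
scene {'fx': 476.1771211579144, 'fy': 476.1771211579144, 'cx': 319.89195860645555, 'cy': 238.75334300586658, 'k1': -0.09624262950847988, 'rvec': array([ 1.70110387,  2.12055677, -0.635633  ]), 'tvec': array([ 0.09011741, -0.44353903,  1.43289009])} (array([1.14170878, 0.17309817, 0.9615405 ]), array([-0.52719993, -0.12592718, -0.84036271]))
top {'fx': 528.4393310553586, 'fy': 528.4393310553586, 'cx': 318.34145110331934, 'cy': 243.08788285838057, 'k1': -0.0448642033652363, 'rvec': array([ 2.18724652, -2.20426481,  0.07605782]), 'tvec': array([0.04743051, 0.63820486, 1.43939608])} (array([0.5516912 , 0.05683097, 1.4743891 ]), array([ 0.06537475, -0.01302146, -0.99779787]))
{'t': np.float64(0.1), 'q': array([ 1.262,  0.131,  1.489,  0.   ,  1.523, -0.085]), 'dq': array([-0.   , -0.002, -0.002,  0.   ,  0.003,  0.002]), 'joint_torque': array([ 3.0000e-03, -5.6134e+01, -4.9310e+01,  7.7000e-02,  2.9000e-02,
       -0.0000e+00]), 'tool_pos': array([0.133, 0.585, 0.236]), 'orientation': array([-3.510e-01, -3.122e+00,  3.000e-03]), 'force': array([-0.792, -0.599, -0.285]), 'wrist_torque': array([-0.023,  0.06 ,  0.02 ]), 'gripper_force': np.float64(0.0), 'opening': np.float64(0.093)}
```

View pics/scene0.png

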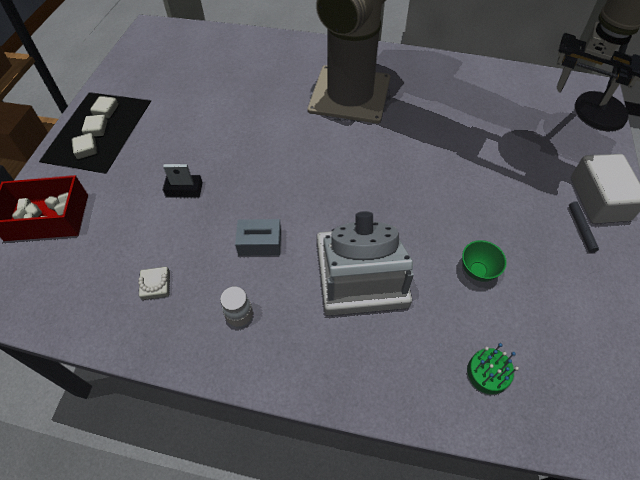

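View pics/top0.png

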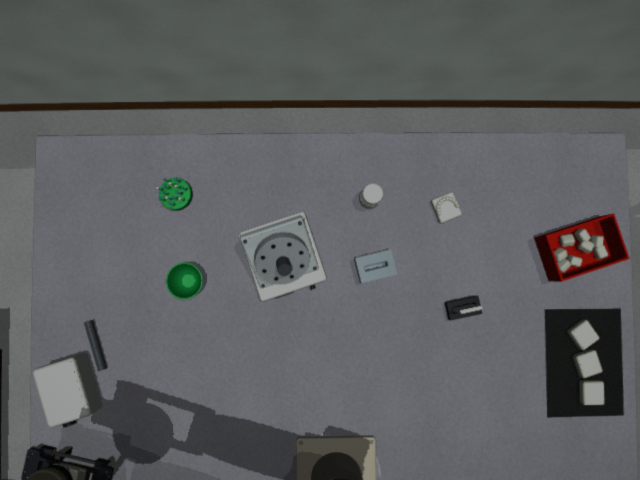

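The scene view shows the plate in the black holder at about (180,180), the grey box at (258,237) and the drum knob at (364,222). In the top view they are at (466,308), (376,265) and (283,266). I'll measure on enlarged crops.

Run:
```python
from h import *
t=cv2.imread("pics/top0.png"); s=cv2.imread("pics/scene0.png")
def c(im,x,y,w,h,k): return cv2.resize(im[y:y+h,x:x+w],None,fx=k,fy=k,interpolation=cv2.INTER_NEAREST)
A=np.hstack([c(t,440,285,50,37,8),c(t,350,245,50,37,8)])
B=np.hstack([c(s,158,158,50,37,8),c(s,234,212,50,37,8)])
cv2.imwrite("pics/c1.png",np.vstack([A,B]))
cv2.imwrite("pics/c2.png",np.hstack([c(t,233,205,100,100,4),c(s,315,203,100,115,4)[:400]]))
```

```text
(no output)
```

View pics/c1.png

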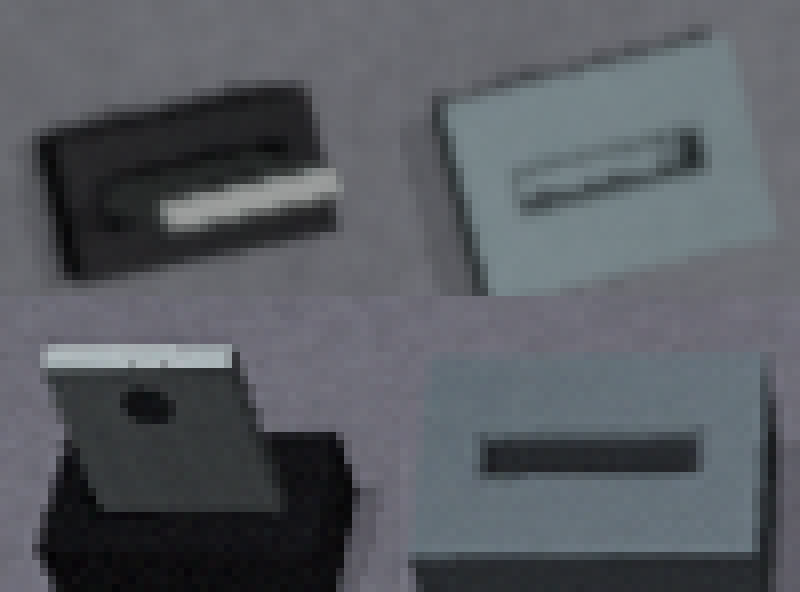

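View pics/c2.png

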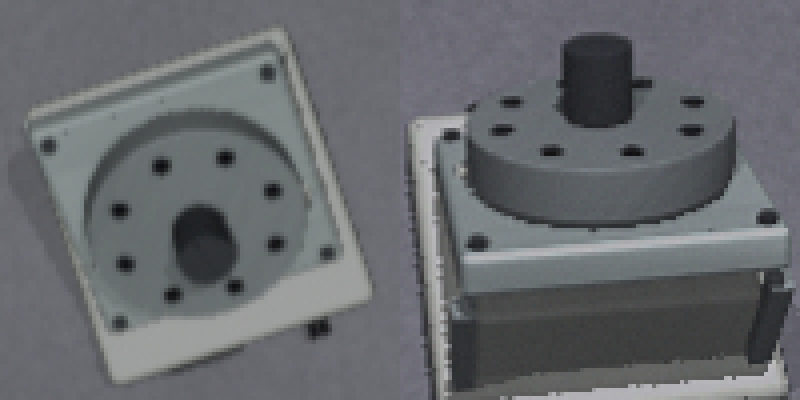

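The crops clearly show the plate's top edge, the slot mouth, the drum spots and the knob end. Now I'll triangulate them.

Run:
```python
from h import *
mt=eyes.camera_model("top"); ms=eyes.camera_model("scene")
T=lambda x,y,x0,y0,k:(x0+x/k-.5,y0+y/k-.5)
def tt(n,p,q,z=None):
    P,e=tri(mt,p,ms,q); print(n,P.round(4),"gap",round(e,4), *( [onz(mt,*p,z).round(4),onz(ms,*q,z).round(4)] if z else []))
t=cv2.imread("pics/top0.png"); s=cv2.imread("pics/scene0.png")
# plate top by mask
def blob(im,x,y,w,h,th):
    g=cv2.cvtColor(im,6)[y:y+h,x:x+w]; n,l,st,ce=cv2.connectedComponentsWithStats((g>th).astype(np.uint8))
    i=1+st[1:,4].argmax(); pts=np.argwhere(l==i)[:,::-1]+[x,y]; r=cv2.minAreaRect(pts.astype(np.float32))
    return ce[i]+[x,y],r,cv2.boxPoints(r)
a=blob(t,458,300,28,20,130); b=blob(s,158,158,35,14,150); print(a[1],b[1])
tt("plate",a[0],b[0],.095)
for nm,m,r in(("t",mt,a),("s",ms,b)):
    P=[onz(m,*p,.095) for p in r[2]]; e=[P[i+1]-P[i] for i in range(3)]; e=max(e,key=np.linalg.norm); print(nm,np.linalg.norm(e),np.degrees(np.arctan2(e[1],e[0]))%180)
tt("slot",T(209,171,350,245,8),T(192,160,234,212,8),.05)
for m,p,q in((mt,T(116,190,350,245,8),T(302,148,350,245,8)),(ms,T(82,160,234,212,8),T(302,160,234,212,8))):
    e=onz(m,*q,.05)-onz(m,*p,.05); print("slot dir",np.linalg.norm(e),np.degrees(np.arctan2(e[1],e[0]))%180)
# box top edges in top view crop: far edge (440,98)-(728,35)
e=onz(mt,*T(328,38,350,245,8),.05)-onz(mt,*T(45,100,350,245,8),.05);print("box edge",np.linalg.norm(e),np.degrees(np.arctan2(e[1],e[0]))%180)
e=onz(ms,*T(355,258,234,212,8),.05)-onz(ms,*T(12,258,234,212,8),.05);print("box edge s",np.linalg.norm(e),np.degrees(np.arctan2(e[1],e[0]))%180)
# vibrator
tt("knobtop",T(207,260,233,205,4),T(197,44,315,203,4))
# spots ring: top order; scene matches (opposite order)
top=[(161,166),(225,158),(272,191),(276,244),(235,287),(173,295),(125,264),(120,210)]
tp=[T(x,y,233,205,4) for x,y in top]
# scene spots: image down = +x
sc={0:(232,151),1:(151,151),2:(102,130),3:(111,102),6:(293,102),7:(291,130)}
Ps=[]
for i,p in sc.items():
    P,e=tri(mt,tp[i],ms,T(*p,315,203,4)); Ps.append(P); print(i,P.round(4),round(e,4))
Ps=np.array(Ps); 
c=Ps.mean(0);n=np.linalg.svd(Ps-c)[2][2]; n*=np.sign(n[2]); print("normal",n.round(3),"tilt",np.degrees(np.arccos(n[2])),"yaw",np.degrees(np.arctan2(n[1],n[0])))
for i,j in((2,6),(3,7)): 
    A=[Ps[list(sc).index(k)] for k in(i,j)]; print("centre",sum(A)/2,np.linalg.norm(A[0]-A[1]))
# foot corners z=.04 from top crop
F=[T(x,y,233,205,4) for x,y in((282,28),(372,298),(115,383))]
F=[onz(mt,*p,.04) for p in F]; print(np.round(F,3)); e=F[0]-F[1]; print("foot",np.linalg.norm(e),np.degrees(np.arctan2(e[1],e[0])))
e=F[2]-F[1]; print("foot",np.linalg.norm(e),np.degrees(np.arctan2(e[1],e[0])))
mw=eyes.camera_model("wrist"); print(ray(mw,320,240))
```

```text
((471.311767578125, 309.1529235839844), (2.820096254348755, 21.367652893066406), 77.47119140625) ((175.0, 165.0), (2.0, 22.0), 90.0)
plate [ 0.4573 -0.3556  0.0905] gap 0.0016 [ 0.4579 -0.355   0.095 ] [ 0.4606 -0.3521  0.095 ]
t 0.05653527225579647 101.65072621712349
s 0.05537339479801663 101.49809470712407
slot [ 0.574  -0.1119  0.0436] gap 0.0003 [ 0.574  -0.1113  0.05  ] [ 0.578  -0.1098  0.05  ]
slot dir 0.06451500421269253 102.20022297678452
slot dir 0.06388394985609003 102.31158530187145
box edge 0.09814261938975409 101.87730713252014
box edge s 0.09796861922225972 102.37505255622607
knobtop [0.5649 0.1283 0.1729] gap 0.0002
0 [0.6232 0.1564 0.1697] 0.0007
1 [0.6282 0.1169 0.1642] 0.0009
2 [0.6083 0.0885 0.1445] 0.0007
3 [0.5753 0.087  0.1222] 0.0
6 [0.5632 0.182  0.1347] 0.0006
7 [0.5966 0.1831 0.1578] 0.0003
normal [-0.549 -0.18   0.816] tilt 35.306774020142946 yaw -161.82329428836607
centre [0.5857742  0.1352603  0.13959662] 0.10433045040279988
centre [0.58595556 0.13504487 0.13999666] 0.10464513632759377
[[0.724 0.084 0.04 ]
 [0.54  0.024 0.04 ]
 [0.484 0.198 0.04 ]]
foot 0.19373007554142782 17.974683597192534
foot 0.18288812421908268 107.81642920416105
(array([0.06156575, 0.60035844, 0.38348514]), array([ 0.25180061, -0.05882953, -0.96599148]))
```

Emit:
arm_command(
  deltas=[
    [[2.2,-3.2,0.1,0,0,-5.5],[2.2,-3.2,0.1,0,0,-5.5],[2.2,-3.2,0.1,0,0,-5.5],[2.2,-3.2,0.1,0,0,-5.5],[2.2,-3.2,0.1,0,0,-5.5],[2.2,-3.2,0.1,0,0,-5.5],[2.2,-3.2,0.1,0,0,-5.5],[2.2,-3.2,0.1,0,0,-5.5],[2.2,-3.2,0.1,0,0,-5.5],[2.2,-3.2,0.1,0,0,-5.5],[2.2,-3.2,0.1,0,0,-5.5],[2.2,-3.2,0.1,0,0,-5.5]],
  ],
  gripper=0,
)

```text
t: 1.1
tool_pos: [0.3976, 0.1992, 0.2493]
orientation: [-2.0, -2.423, 0.0]
force: [0.1, 0.6, 0.3]
opening: 0.0468
gripper_force: 0.0
```

Emit:
arm_command(
  deltas=[
    [[0.4,-3.9,-0.1,0,0,0.1],[0.4,-3.9,-0.1,0,0,0.1],[0.4,-3.9,-0.1,0,0,0.1],[0.4,-3.9,-0.1,0,0,0.1],[0.4,-3.9,-0.1,0,0,0.1],[0.4,-3.9,-0.1,0,0,0.1],[0.4,-3.9,-0.1,0,0,0.1],[0.4,-3.9,-0.1,0,0,0.1],[0.4,-3.9,-0.1,0,0,0.1],[0.4,-3.9,-0.1,0,0,0.1],[0.4,-3.9,-0.1,0,0,0],[0.4,-3.9,-0.1,0,0,0]],
  ],
)

```text
t: 2.1
tool_pos: [0.4447, -0.2689, 0.237]
orientation: [-1.973, -2.444, -0.0]
force: [0.0, 0.3, 0.7]
opening: 0.0467
gripper_force: 0.0
```

Emit:
arm_command(
  deltas=[
    [[0.4,-2.8,-0.5,0,0,0],[0.4,-2.8,-0.5,0,0,0],[0.4,-2.8,-0.5,0,0,0],[0,0,0,0,0,0],[0,0,0,0,0,0],[0,0,0,0,0,0]],
  ],
)

```text
t: 2.6
tool_pos: [0.4569, -0.3505, 0.2219]
orientation: [-1.973, -2.443, -0.001]
force: [0.6, -0.3, 0.4]
opening: 0.0465
gripper_force: 0.0
```

Run:
```python
from h import *
s=monitor.read_state(); m=eyes.camera_model("wrist"); im=eyes.read_camera("wrist"); cv2.imwrite("pics/w1.png",im)
print(s["tool_pos"].round(4),s["orientation"].round(4),s["q"].round(2)); np.save("w1.npy",m,allow_pickle=True)
print(proj(m,[.458,-.354,.095]))
```

```text
[ 0.4569 -0.3505  0.2219] [-1.9728e+00 -2.4431e+00 -7.0000e-04] [-0.74  0.07  1.58  0.    1.49 -0.96]
[323.74455794 242.58265174]
```

View pics/w1.png

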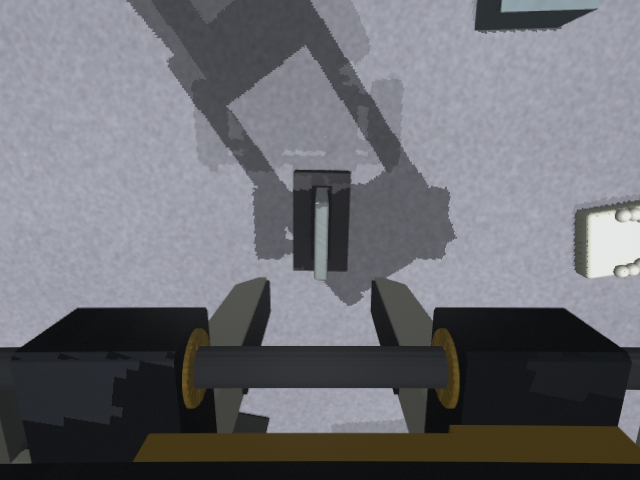

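The wrist view shows the plate's top edge running from about (321,187) to (320,279), centred near (320.5,233), with the box at the upper right. I'll cast these to points.

Run:
```python
from h import *
m=np.load("w1.npy",allow_pickle=True).item(); im=cv2.imread("pics/w1.png")
g=im[175:290,308:334].min(2)
n,l,st,ce=cv2.connectedComponentsWithStats((g>100).astype(np.uint8)); i=1+st[1:,4].argmax(); pts=np.argwhere(l==i)[:,::-1]+[308,175]
r=cv2.minAreaRect(pts.astype(np.float32)); print(r,st[i])
print(onz(m,*r[0],.095),onz(m,320.5,233,.095))
P=[onz(m,*p,.095) for p in cv2.boxPoints(r)]
for k in range(2):
    e=P[k+1]-P[k]; print(np.linalg.norm(e),np.degrees(np.arctan2(e[1],e[0]))%180)
```

```text
((319.5, 245.5), (23.0, 87.0), 0.0) [   0   27   24   88 1201]
[ 0.45542238 -0.35683026  0.095     ] [ 0.45414733 -0.34742247  0.095     ]
0.06648784789811965 101.68860353782439
0.0164178490916069 12.158728102641287
```

Run:
```python
from h import *
m=np.load("w1.npy",allow_pickle=True).item(); im=cv2.imread("pics/w1.png").astype(int)
print([(y,*im[y,318:324].mean(0).round().astype(int)) for y in range(180,290,2)])
print(im[240,308:334].mean(1).round().astype(int)); print(im[270,308:334].mean(1).round().astype(int)); print(ray(m,320,240)[0])
print(proj(m,[.4417,-.3252,.03]),onz(m,320.5,243.5,.095))
```

```text
[(180, np.int64(69), np.int64(65), np.int64(65)), (182, np.int64(68), np.int64(64), np.int64(65)), (184, np.int64(67), np.int64(62), np.int64(62)), (186, np.int64(40), np.int64(36), np.int64(36)), (188, np.int64(83), np.int64(81), np.int64(76)), (190, np.int64(83), np.int64(82), np.int64(77)), (192, np.int64(84), np.int64(82), np.int64(78)), (194, np.int64(84), np.int64(82), np.int64(77)), (196, np.int64(84), np.int64(83), np.int64(78)), (198, np.int64(84), np.int64(82), np.int64(78)), (200, np.int64(83), np.int64(82), np.int64(77)), (202, np.int64(105), np.int64(104), np.int64(98)), (204, np.int64(110), np.int64(109), np.int64(102)), (206, np.int64(118), np.int64(117), np.int64(110)), (208, np.int64(145), np.int64(143), np.int64(134)), (210, np.int64(158), np.int64(156), np.int64(146)), (212, np.int64(157), np.int64(156), np.int64(146)), (214, np.int64(157), np.int64(156), np.int64(146)), (216, np.int64(158), np.int64(157), np.int64(146)), (218, np.int64(157), np.int64(156), np.int64(146)), (220, np.int64(156), np.int64(155), np.int64(145)), (222, np.int64(155), np.int64(154), np.in
[... 1344 characters left out ...]
), np.int64(144)), (276, np.int64(155), np.int64(153), np.int64(144)), (278, np.int64(151), np.int64(149), np.int64(140)), (280, np.int64(133), np.int64(126), np.int64(124)), (282, np.int64(160), np.int64(149), np.int64(148)), (284, np.int64(166), np.int64(155), np.int64(154)), (286, np.int64(170), np.int64(159), np.int64(158)), (288, np.int64(168), np.int64(157), np.int64(155))]
[ 42  41  39  31  31  35  69 116 134 148 151 155 156 157 155 152 152 146
 129 102  35  32  35  41  40  39]
[ 86  77  78  79  80  80  97 131 143 151 151 151 150 152 153 154 152 140
 115  59  50  50  52  52  50  51]
[ 0.43996845 -0.28127241  0.36896401]
[311.96350421 188.17105222] [ 0.45581981 -0.35518423  0.095     ]
```

Emit:
arm_command(
  deltas=[
    [[0,-0.3,-2.8,0,0,0],[-0.1,0,-2.8,0,0,0],[0,0,-2.8,0,0,0],[0,0,-2.8,0,0,0],[0,0,-2.0,0,0,0],[0,0,-1.0,0,0,0],[0,0,0,0,0,0],[0,0,0,0,0,0]],
  ],
)

```text
t: 3.32
tool_pos: [0.4565, -0.3535, 0.0812]
orientation: [1.972, 2.445, 0.0]
force: [-0.3, 0.5, 0.7]
opening: 0.0465
gripper_force: 0.0
```

Emit:
arm_command(
  deltas=[
    [[0,0,0,0,0,0],[0,0,0,0,0,0],[0,0,0,0,0,0],[0,0,0,0,0,0],[0,0,0,0,0,0],[0,0,0,0,0,0],[0,0,0,0,0,0],[0,0,0,0,0,0]],
  ],
  gripper=-1,
  squeeze=30,
)

```text
t: 3.98
tool_pos: [0.4564, -0.3541, 0.0807]
orientation: [1.973, 2.444, 0.0]
force: [1.4, 0.6, 2.3]
opening: 0.01
gripper_force: 30.0
```

Emit:
arm_command(
  deltas=[
    [[0,0,1.0,0,0,0],[0,0,2,0,0,0],[0,0,3.0,0,0,0],[0,0,3.0,0,0,0],[1.3,2.3,1,0,0,0],[1.7,3.0,1,0,0,0],[1.7,3.0,1,0,0,0],[1.7,3.0,1,0,0,0],[1.7,3.0,1,0,0,0],[1.7,3.0,1,0,0,0],[0,0,0,0,0,0],[0,0,0,0,0,0]],
  ],
)

```text
t: 4.98
tool_pos: [0.5549, -0.1794, 0.2312]
orientation: [1.969, 2.447, -0.0]
force: [0.3, -0.2, -1.3]
opening: 0.0098
gripper_force: 30.0
```

Run:
```python
from h import *
s=monitor.read_state(); m=eyes.camera_model("wrist"); im=eyes.read_camera("wrist"); cv2.imwrite("pics/w2.png",im)
print(s["tool_pos"].round(4),s["orientation"].round(4),s["q"].round(2),s["opening"],s["force"].round(1)); np.save("w2.npy",m,allow_pickle=True)
print(proj(m,[.575,-.111,.05]))
```

```text
[ 0.5549 -0.1794  0.2312] [ 1.9686  2.4473 -0.    ] [-0.4   0.09  1.55 -0.    1.51 -0.62] 0.009755119087911776 [ 0.3 -0.2 -1.3]
[364.31661982 147.34210257]
```

View pics/w2.png

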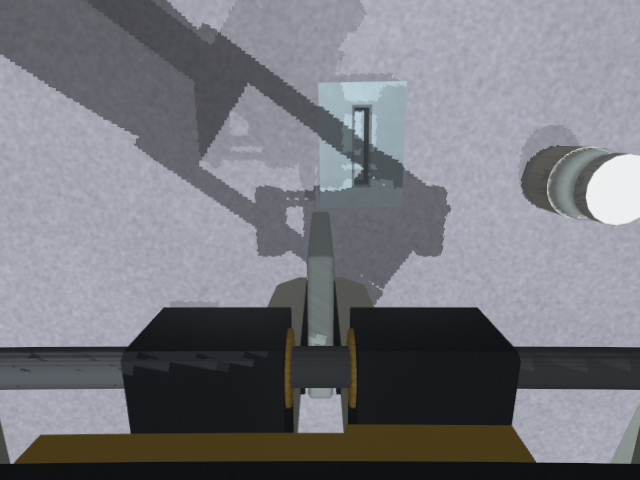

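The wrist view shows the slot mouth at about columns 352–370, rows 105–186, and the held plate's top from row 256 to 398 near column 320.

Run:
```python
from h import *
m=np.load("w2.npy",allow_pickle=True).item(); im=cv2.imread("pics/w2.png").astype(int)
for y in (115,135,160,175): print(y,im[y,344:380].mean(1).round().astype(int))
for x in (358,362,366): print(x,list(zip(range(98,112),im[98:112,x].mean(1).round().astype(int))),list(zip(range(178,194),im[178:194,x].mean(1).round().astype(int))))
print(list(zip(range(246,266),im[246:266,316:324].mean((1,2)).round().astype(int))),list(zip(range(388,404),im[388:404,316:324].mean((1,2)).round().astype(int))))
print(im[330,300:342].mean(1).round().astype(int), im[275,300:342].mean(1).round().astype(int))
for uv in((361,145.5),(361,105),(361,186),(352,145.5),(370,145.5)): print(uv,onz(m,*uv,.05).round(4))
T=np.array([.5549,-.1794,.2312]); Rt=R.from_rotvec([1.9686,2.4473,0])
for uv in((320,256),(320.5,398)): print(uv, (Rt.inv().apply(onz(m,*uv,.2455)-T)).round(4))
print(np.degrees(Rt.as_matrix()@[0,1,0])/57.3)
```

```text
115 [180 200 200 198 198 197 197 185 143 122 144 203 204 203 203 203 202 197
 175 164  97  62  61  60  69 112 131 133 192 197 195 187 181 169 169 169]
135 [111 111 111 111 111 111 111 107  94  91 101 113 116 138 170 200 199 193
 172 157  74  61  62  61  79 126 134 156 195 194 190 173 173 169 166 165]
160 [168 168 168 170 170 166 140  83  76  76  82  82  83  83  82  81  83  82
  81  73  57  56  57  58  65  73  75  80  83  84  83  83  83  83  83  83]
175 [168 167 167 167 167 168 168 157 118 124 153 164 164 147  81  81  81  82
  79  68  56  56  56  61  78  92  89  82  81  82  82  82  82  82  81  82]
358 [(98, np.int64(204)), (99, np.int64(204)), (100, np.int64(187)), (101, np.int64(176)), (102, np.int64(176)), (103, np.int64(175)), (104, np.int64(157)), (105, np.int64(128)), (106, np.int64(117)), (107, np.int64(94)), (108, np.int64(63)), (109, np.int64(60)), (110, np.int64(88)), (111, np.int64(123))] [(178, np.int64(81)), (179, np.int64(76)), (180, np.int64(61)), (181, np.int64(62)), (182, np.int64(61)), (183, np.int64(62)), (184, np.int64(72)), (185, np.int64(86)), (186, np.int64(88)),
[... 2197 characters left out ...]
402, np.int64(175)), (403, np.int64(176))]
[ 81  69  32  25  27  28  26  44  80 102 104 107 108 110 109 110 111 112
 113 114 116 117 117 115 115 115 114 113 111 108 104 101  89  56  22  25
  26  25  24  45  78  83] [162 162 163 167 171 171 158 115  99 104 108 112 115 115 115 115 114 114
 114 114 113 114 115 116 116 116 115 115 114 112 109 106 100  90  91 101
 102 103 104 103 102 101]
(361, 145.5) [ 0.572  -0.1102  0.05  ]
(361, 105) [ 0.5644 -0.0796  0.05  ]
(361, 186) [ 0.58   -0.1424  0.05  ]
(352, 145.5) [ 0.5647 -0.1117  0.05  ]
(370, 145.5) [ 0.5792 -0.1086  0.05  ]
(320, 256) [ 0.0299 -0.0022 -0.0143]
(320.5, 398) [-0.029  -0.002  -0.0143]
[9.76698151e-01 2.14273592e-01 4.92931925e-04]
```

Emit:
arm_command(
  deltas=[
    [[0.6,2.2,0,0,0,0],[0.7,2.3,0,0,0,0],[0.66,2.34,0,0,0,0],[0,0,-2,0,0,0],[0,0,-3,0,0,0],[0,0,-2.5,0,0,0],[0,0,-1.5,0,0,0],[0,0,-0.7,0,0,0],[0,0,0,0,0,0],[0,0,0,0,0,0],[0,0,0,0,0,0]],
  ],
)

```text
t: 5.95
tool_pos: [0.5745, -0.1135, 0.135]
orientation: [1.973, 2.442, 0.001]
force: [0.4, -0.5, -0.9]
opening: 0.0102
gripper_force: 30.0
```

Emit:
arm_command(
  deltas=[
    [[0,0,-0.3,0,0,0],[0,0,-0.3,0,0,0],[0,0,-0.3,0,0,0],[0,0,-0.3,0,0,0],[0,0,-0.2,0,0,0],[0,0,-0.2,0,0,0]],
  ],
)

```text
t: 6.45
tool_pos: [0.5759, -0.1118, 0.1229]
orientation: [1.97, 2.442, 0.005]
force: [-11.8, 10.1, 37.4]
opening: 0.0104
gripper_force: 30.2
```

Emit:
arm_command(
  deltas=[
    [[0,0,0.5,0,0,0],[0,0,0.5,0,0,0],[0,0,0,0,0,0],[0,0,0,0,0,0],[0,0,0,0,0,0],[0,0,0,0,0,0]],
  ],
)

```text
t: 6.95
tool_pos: [0.5733, -0.1125, 0.1266]
orientation: [-1.973, -2.444, 0.001]
force: [-0.3, -0.8, -0.8]
opening: 0.0096
gripper_force: 30.0
```

Run:
```python
from h import *
s=monitor.read_state(); print(s["tool_pos"].round(4),s["orientation"].round(4),s["opening"],s["force"].round(1)) 
im=eyes.read_camera("wrist"); sc=eyes.read_camera("scene"); tp=eyes.read_camera("top")
k=lambda a,x,y,w,h,f: cv2.resize(a[y:y+h,x:x+w],None,fx=f,fy=f,interpolation=cv2.INTER_CUBIC)
cv2.imwrite("pics/c3.png",np.hstack([k(im,220,80,200,300,2),k(sc,222,187,66,99,600/99)[:600]]))
```

```text
[ 0.5733 -0.1125  0.1266] [-1.9727e+00 -2.4436e+00  8.0000e-04] 0.009640721870924298 [-0.3 -0.8 -0.8]
```

View pics/c3.png

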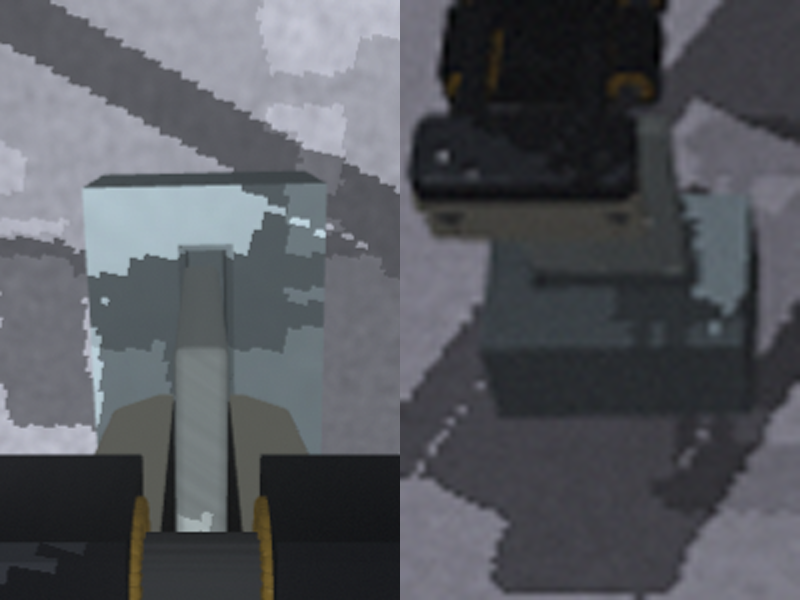

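The wrist crop shows the plate's lower end lying within the slot mouth (crop columns 187–225, slot 180–233), with its far end close to the slot's end. I'll retry with a small shift.

Emit:
arm_command(
  deltas=[
    [[0,0.1,0,0,0,0],[0,0,-0.15,0,0,0],[0,0,-0.15,0,0,0],[0,0,-0.15,0,0,0],[0,0,-0.15,0,0,0],[0,0,0,0,0,0],[0,0,0,0,0,0]],
  ],
)

```text
t: 7.68
tool_pos: [0.5745, -0.1115, 0.1234]
orientation: [1.972, 2.443, 0.001]
force: [-3.9, 2.8, 11.3]
opening: 0.0097
gripper_force: 30.0
```

Emit:
arm_command(
  deltas=[
    [[-0.05,0.03,0,0,0,0],[-0.05,0.03,0,0,0,0],[0,0,0,0,0,0],[0,0,0,0,0,0]],
  ],
)

```text
t: 8.02
tool_pos: [0.5741, -0.1113, 0.1235]
orientation: [1.971, 2.442, 0.002]
force: [-0.8, 0.4, 9.4]
opening: 0.0101
gripper_force: 30.0
```

Run:
```python
from h import *
s=monitor.read_state(); print({k:np.round(s[k],4) for k in("tool_pos","orientation","force","wrist_torque")})
```

```text
{'tool_pos': array([ 0.5741, -0.1113,  0.1235]), 'orientation': array([1.9711e+00, 2.4420e+00, 2.0000e-03]), 'force': array([-0.7628,  0.3793,  9.4219]), 'wrist_torque': array([-0.2324,  0.2574, -0.0172])}
```

Emit:
arm_command(
  deltas=[
    [[-0.05,0.03,-0.1,0,0,0],[-0.05,0.03,0,0,0,0],[0,0,0,0,0,0]],
  ],
)

```text
t: 8.27
tool_pos: [0.5738, -0.111, 0.1232]
orientation: [1.97, 2.441, 0.003]
force: [-1.2, 0.4, 10.1]
opening: 0.0096
gripper_force: 30.0
```

Emit:
arm_command(
  deltas=[
    [[-0.05,0.0,0,0,0,0],[-0.05,0.0,0,0,0,0],[0,0,0,0,0,0]],
  ],
)

```text
t: 8.52
tool_pos: [0.5734, -0.1111, 0.1232]
orientation: [1.969, 2.44, 0.004]
force: [3.5, -0.7, 7.0]
opening: 0.0097
gripper_force: 30.0
```

Emit:
arm_command(
  deltas=[
    [[0.02,0.08,0,0,0,0],[0,0.08,0,0,0,0],[0,0,0,0,0,0]],
  ],
)

```text
t: 8.77
tool_pos: [0.5732, -0.1097, 0.1228]
orientation: [1.97, 2.44, 0.003]
force: [2.2, -2.4, 6.8]
opening: 0.0096
gripper_force: 30.0
```

Emit:
arm_command(
  deltas=[
    [[0.02,-0.06,-0.15,0,0,0],[0.02,0,-0.15,0,0,0],[0,0,0,0,0,0],[0,0,0,0,0,0]],
  ],
)

```text
t: 9.1
tool_pos: [0.5737, -0.1094, 0.1216]
orientation: [1.97, 2.441, 0.004]
force: [-3.7, 3.8, 20.8]
opening: 0.0101
gripper_force: 30.0
```

Run:
```python
from h import *
s=monitor.read_state(); print({k:np.round(s[k],4) for k in("tool_pos","orientation","force","wrist_torque")})
im=eyes.read_camera("wrist"); sc=eyes.read_camera("scene"); tp=eyes.read_camera("top")
k=lambda a,x,y,w,h,f: cv2.resize(a[y:y+h,x:x+w],None,fx=f,fy=f,interpolation=cv2.INTER_CUBIC)
cv2.imwrite("pics/c4.png",np.hstack([k(im,270,170,100,150,4),k(sc,222,187,66,99,600/99)[:600]]))
```

```text
{'tool_pos': array([ 0.5737, -0.1094,  0.1216]), 'orientation': array([1.9698, 2.441 , 0.0045]), 'force': array([-3.6659,  3.7885, 20.8451]), 'wrist_torque': array([ 0.2799,  0.8824, -0.134 ])}
```

View pics/c4.png

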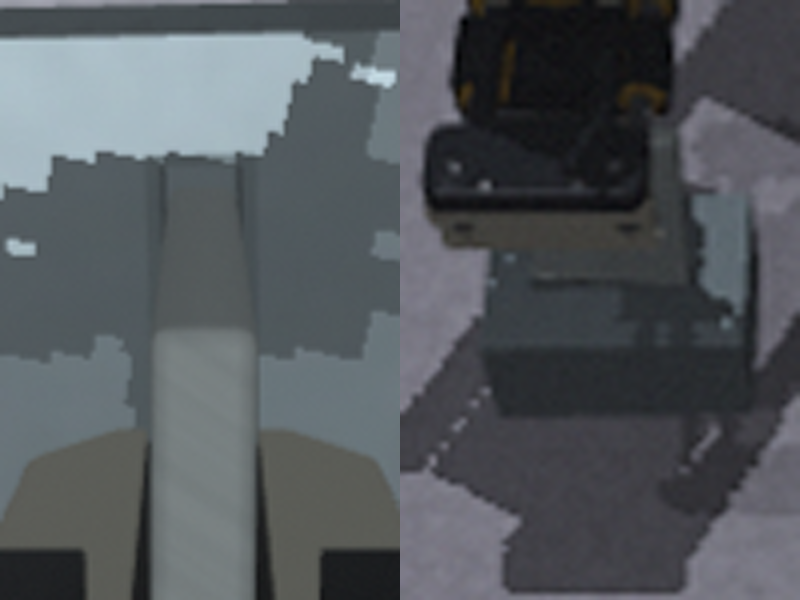

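Emit:
arm_command(
  deltas=[
    [[0,-0.1,0.5,0,0,0],[0,-0.2,0.5,0,0,0],[0,0,0.5,0,0,0],[0,0,0,0,0,0],[0,0,0,0,0,0]],
  ],
)

```text
t: 9.67
tool_pos: [0.5711, -0.1125, 0.1322]
orientation: [-1.973, -2.444, 0.001]
force: [-0.0, -0.0, -1.5]
opening: 0.0101
gripper_force: 30.0
```

Run:
```python
from h import *
def chk(m,T,rv):
    Rt=R.from_rotvec(rv)
    for p in((.0305,-.002,-.0143),(.0305,-.002,.0757),(.0305,-.007,.0757),(.0305,.003,.0757),(-.0295,-.002,-.0143)): print(p,proj(m,T+Rt.apply(p)).round(1))
m=np.load("w2.npy",allow_pickle=True).item(); chk(m,np.array([.5549,-.1794,.2312]),[1.9686,2.4473,0])
im=cv2.imread("pics/w2.png").astype(int); print(list(zip(range(204,222),im[204:222,316:324].mean((1,2)).round().astype(int)))); print(im[222,300:342].mean(1).round().astype(int))
s=monitor.read_state(); m=eyes.camera_model("wrist"); im=eyes.read_camera("wrist"); cv2.imwrite("pics/w3.png",im); np.save("w3.npy",m,allow_pickle=True)
print({k:np.round(s[k],4) for k in("tool_pos","orientation","force","wrist_torque")})
chk(m,s["tool_pos"],s["orientation"])
im=im.astype(int); print(list(zip(range(190,272),im[190:272,316:324].mean((1,2)).round().astype(int))))
for y in(214,220,230): print(y,im[y,296:346].mean(1).round().astype(int))
```

```text
(0.0305, -0.002, -0.0143) [320.4 254.5]
(0.0305, -0.002, 0.0757) [320.4 209. ]
(0.0305, -0.007, 0.0757) [311.8 209. ]
(0.0305, 0.003, 0.0757) [329. 209.]
(-0.0295, -0.002, -0.0143) [320.4 399.1]
[(204, np.int64(108)), (205, np.int64(109)), (206, np.int64(108)), (207, np.int64(107)), (208, np.int64(106)), (209, np.int64(106)), (210, np.int64(104)), (211, np.int64(97)), (212, np.int64(84)), (213, np.int64(84)), (214, np.int64(84)), (215, np.int64(84)), (216, np.int64(84)), (217, np.int64(83)), (218, np.int64(84)), (219, np.int64(84)), (220, np.int64(84)), (221, np.int64(84))]
[174 173 175 168 141 110 110 109 108 106 100  85  81  82  82  83  83  84
  83  84  85  85  84  83  84  84  83  83  82  84  94 104 103 104 103 104
 105 107 109 109 109 108]
{'tool_pos': array([ 0.5711, -0.1125,  0.1322]), 'orientation': array([-1.9733e+00, -2.4440e+00,  6.0000e-04]), 'force': array([-6.7000e-03, -7.0000e-04, -1.5024e+00]), 'wrist_torque': array([-0.0827,  0.0607,  0.0143])}
(0.0305, -0.002, -0.0143) [320.5 254.5]
(0.0305, -0.002, 0.0757) [320.4 209. ]
(0.0305, -0.007, 0.0757) [311.9 209. ]
(0.0305,
[... 1600 characters left out ...]
124)), (262, np.int64(125)), (263, np.int64(125)), (264, np.int64(125)), (265, np.int64(125)), (266, np.int64(125)), (267, np.int64(125)), (268, np.int64(125)), (269, np.int64(125)), (270, np.int64(124)), (271, np.int64(124))]
214 [89 89 90 89 89 89 90 89 89 89 88 89 88 88 89 88 87 82 79 77 74 79 88 88
 88 88 88 88 89 89 88 89 89 89 89 88 89 85 70 63 72 77 78 81 88 87 88 89
 88 88]
220 [89 89 89 89 89 89 89 89 89 89 89 89 90 89 88 87 84 85 86 87 87 87 87 88
 87 87 87 88 87 87 87 86 85 85 88 88 88 85 72 62 70 77 76 79 86 87 86 87
 86 87]
230 [89 88 88 89 88 89 89 88 89 89 88 88 88 88 86 83 84 85 87 86 86 87 87 87
 87 87 87 87 87 88 87 86 86 83 83 87 87 85 74 61 68 76 77 79 86 86 87 87
 87 87]
```

Run:
```python
from h import *
m=np.load("w3.npy",allow_pickle=True).item(); T=np.array([.5711,-.1125,.1322]); Rt=R.from_rotvec([-1.9733,-2.4440,.0006]).inv()
for n,u,v,z in(("rim",320,201.5,.05),("bot",320,204.5,.0565),("top",320,252,.1465),("L",312.5,214,.05),("R",341,214,.05)): print(n,onz(m,u,v,z).round(4),Rt.apply(onz(m,u,v,z)-T).round(4))
im=cv2.imread("pics/w3.png"); print(im[196:210,320].tolist()); 
for y in(203,206,209): print(y,im[y,306:346].mean(1).round().astype(int))
c=cv2.createCLAHE(4,(2,2)).apply(cv2.cvtColor(im[190:270,290:350],6)); cv2.imwrite("pics/c5.png",cv2.resize(c,None,fx=7,fy=7,interpolation=0))
```

```text
rim [ 0.5617 -0.0799  0.05  ] [ 0.0339 -0.0023  0.0822]
bot [ 0.5619 -0.0806  0.0565] [ 0.0332 -0.0023  0.0757]
top [ 0.5624 -0.0822  0.1465] [ 0.0314 -0.0022 -0.0143]
L [ 0.5589 -0.0883  0.05  ] [ 0.0263 -0.0068  0.0822]
R [ 0.5757 -0.0846  0.05  ] [0.0263 0.0104 0.0822]
[[196, 186, 169], [195, 185, 168], [193, 184, 167], [193, 184, 166], [190, 181, 163], [168, 161, 144], [133, 126, 114], [128, 123, 111], [109, 104, 94], [95, 90, 82], [95, 91, 82], [95, 91, 82], [95, 91, 82], [95, 91, 81]]
203 [183 183 183 183 182 183 169 126 123 123 121 119 120 120 121 120 121 121
 121 120 121 122 122 122 120 121 121 121 119 119 121 123 134 154 180 179
 180 159  88  89]
206 [181 181 181 162  90  91  89  82  82  78  72  80  90  90  89  89  89  89
  89  90  89  89  89  89  90  90  89  84  70  72  88  79  79  85  88  89
  90  90  89  89]
209 [90 90 90 88 89 90 87 81 80 79 75 80 90 89 89 88 90 89 89 89 89 90 89 89
 88 88 89 84 71 63 72 79 79 82 90 89 89 89 89 90]
```

View pics/c5.png

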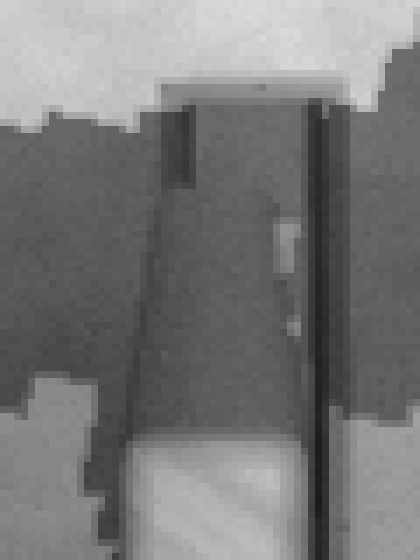

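The enhanced crop shows the held plate's lower +y edge at image row ~217. It should be ~209, so the plate is pitched about 2.8° in the grip from the first contact. I'll tilt the tool to bring it upright.

Emit:
arm_command(
  deltas=[
    [[0.1,0.03,0,1.4,0.3,0],[0.16,0.05,0,1.4,0.3,0],[0,0,0,0,0,0],[0,0,0,0,0,0]],
  ],
)

```text
t: 10.05
tool_pos: [0.5739, -0.1122, 0.132]
orientation: [-1.949, -2.412, -0.049]
force: [0.1, 0.2, -0.7]
opening: 0.0098
gripper_force: 30.0
```

Run:
```python
from h import *
s=monitor.read_state(); m=eyes.camera_model("wrist"); im=eyes.read_camera("wrist"); cv2.imwrite("pics/w4.png",im); np.save("w4.npy",m,allow_pickle=True)
print({k:np.round(s[k],4) for k in("tool_pos","orientation","force","wrist_torque")})
for y in range(198,226,3): print(y,im[y,304:348].mean(1).round().astype(int))
print(R.from_rotvec(s["orientation"]).as_matrix().round(4).tolist())
```

```text
{'tool_pos': array([ 0.5739, -0.1122,  0.132 ]), 'orientation': array([-1.9494, -2.4123, -0.0488]), 'force': array([ 0.1329,  0.1926, -0.6851]), 'wrist_torque': array([-0.1209,  0.0541, -0.0101])}
198 [185 186 186 186 186 186 186 186 187 187 187 187 187 187 186 186 172 124
 124 125 125 115  90  90  90  90  91  90  90  89  89  89  89  90  90  90
  89  90  90  91  90  90  90  90]
201 [185 185 186 186 186 187 187 187 186 186 186 186 186 186 187 186 186 186
 186 186 185 185 186 165  91  90  91  89  89  89  89  89  89  89  89  89
  90  90  90  91  90  89  90  89]
204 [185 185 185 186 186 186 186 185 186 184 185 185 185 185 185 185 185 185
 185 185 185 185 185 185 185 185 184 183 168 122 122 121 113  90  88  89
  90  89  89  89  90  89  89  89]
207 [185 185 185 182 173 168 172 172 172 171 172 171 171 171 167 158 158 157
 155 159 160 160 161 161 161 158 150 150 150 154 167 181 161  89  89  89
  89  89  89  89  89  89  89  89]
210 [185 184 185 177 146 123 122 116 100 109 110 110 110 124 152 146 124 111
 108 103 103 103 103 105 104 100  96 115 130 129 148 182 182 182 182 181
 180 180 179 179 
[... 319 characters left out ...]
119 123 147 181 182 181 181 181
 180 180 180 180 179 178 179 179]
219 [ 89  89  89  87  84  79  78  77  78  92  90  91  91  89  89  89  90  90
  90  90  89  89  88  86  85  81  72  68  78  78  81  88  89  89  89  90
  89 116 162 167 178 178 178 177]
222 [ 88  89  89  88  83  79  79  83  90  91  90  90  90  90  90  90  90  89
  90  90  88  89  89  86  85  80  71  69  78  77  81  88  87  88  88  88
  88  88 122 177 177 177 177 176]
225 [ 90  89  89  90  86  79  79  85  92  91  90  89  90  91  91  91  90  91
  90  89  90  89  88  87  86  81  69  69  77  77  80  88  88  88  88  87
  87 115 159 159 160 144  88  88]
[[-0.2096, 0.9777, -0.0111], [0.9765, 0.2099, 0.0494], [0.0506, -0.0005, -0.9987]]
```

Run:
```python
from h import *
m=np.load("w4.npy",allow_pickle=True).item(); T=np.array([.5739,-.1122,.132])
rim=onz(m,320,206.5,.05)
for r in (216,217,218,219): 
  for z in(.055,.058): print(r,z,((onz(m,320,r,z)-rim)@[-.21,.977,0]).round(4))
im=cv2.imread("pics/w4.png"); print([(y,*im[y,310:315].mean(1).round().astype(int)) for y in range(212,222)]); print([(y,im[y,316:324].mean().round()) for y in range(200,216)],[(y,im[y,316:324].mean().round()) for y in range(242,262)])
print(((onz(m,320,252,.1465)-rim)@[-.21,.977,0]).round(4))
```

```text
216 0.055 -0.005
216 0.058 -0.0046
217 0.055 -0.0056
217 0.058 -0.0052
218 0.055 -0.0062
218 0.058 -0.0058
219 0.055 -0.0068
219 0.058 -0.0064
[(212, np.int64(122), np.int64(109), np.int64(68), np.int64(84), np.int64(91)), (213, np.int64(122), np.int64(108), np.int64(66), np.int64(80), np.int64(90)), (214, np.int64(121), np.int64(108), np.int64(66), np.int64(80), np.int64(91)), (215, np.int64(121), np.int64(108), np.int64(66), np.int64(79), np.int64(89)), (216, np.int64(121), np.int64(107), np.int64(66), np.int64(82), np.int64(90)), (217, np.int64(121), np.int64(107), np.int64(69), np.int64(87), np.int64(90)), (218, np.int64(112), np.int64(100), np.int64(73), np.int64(92), np.int64(90)), (219, np.int64(78), np.int64(77), np.int64(78), np.int64(92), np.int64(90)), (220, np.int64(78), np.int64(79), np.int64(85), np.int64(90), np.int64(89)), (221, np.int64(78), np.int64(82), np.int64(89), np.int64(91), np.int64(90))]
[(200, np.float64(187.0)), (201, np.float64(186.0)), (202, np.float64(186.0)), (203, np.float64(185.0)), (204, np.float64(185.0)), (205, np.float64(185.0)), (206, np.float64(182.0)), (207, np.float64(162.0)), (208, np.float64(121.0)), (209, np.float64(124.0)), (210, np.float64(122.0)), (211, np.float64(118.0)), (212, np.float64(120.0)), (213, np.float64(90.0)), (214, np.float64(90.0)), (215, np.float64(90.0))] [(242, np.float64(91.0)), (243, np.float64(90.0)), (244, np.float64(90.0)), (245, np.float64(90.0)), (246, np.float64(90.0)), (247, np.float64(90.0)), (248, np.float64(92.0)), (249, np.float64(92.0)), (250, np.float64(93.0)), (251, np.float64(109.0)), (252, np.float64(148.0)), (253, np.float64(177.0)), (254, np.float64(165.0)), (255, np.float64(135.0)), (256, np.float64(139.0)), (257, np.float64(147.0)), (258, np.float64(158.0)), (259, np.float64(158.0)), (260, np.float64(159.0)), (261, np.float64(160.0))]
-0.0044
```

Emit:
arm_command(
  deltas=[
    [[-0.04,0.17,-0.3,0.6,0.13,0],[0,0,-0.3,0,0,0],[0,0,-0.2,0,0,0],[0,0,-0.2,0,0,0],[0,0,-0.2,0,0,0],[0,0,0,0,0,0],[0,0,0,0,0,0]],
  ],
)

```text
t: 10.68
tool_pos: [0.5745, -0.1108, 0.1228]
orientation: [-1.945, -2.41, -0.059]
force: [-3.9, -2.7, 12.6]
opening: 0.0097
gripper_force: 30.0
```

Emit:
arm_command(
  deltas=[
    [[-0.07,-0.03,0,0,0,0],[-0.07,-0.03,0,0,0,0],[0,0,0,0,0,0]],
  ],
)

```text
t: 10.93
tool_pos: [0.574, -0.111, 0.1229]
orientation: [-1.946, -2.411, -0.062]
force: [-0.8, -1.6, 10.2]
opening: 0.0098
gripper_force: 30.0
```

Run:
```python
from h import *
s=monitor.read_state(); m=eyes.camera_model("wrist"); im=eyes.read_camera("wrist"); cv2.imwrite("pics/w5.png",im); np.save("w5.npy",m,allow_pickle=True)
print({k:np.round(s[k],4) for k in("tool_pos","orientation","force","wrist_torque")})
for y in range(204,232,3): print(y,im[y,300:340].mean(1).round().astype(int))
```

```text
{'tool_pos': array([ 0.574 , -0.111 ,  0.1229]), 'orientation': array([-1.946, -2.411, -0.062]), 'force': array([-0.7936, -1.6144, 10.237 ]), 'wrist_torque': array([ 0.1028,  0.0774, -0.0083])}
204 [186 188 186 186 187 187 186 186 187 187 187 186 187 172 125 116  92  92
  91  91  92  92  91  91  91  91  90  92  90  90  90  90  90  90  90  89
  91  91  90  91]
207 [186 186 186 185 186 186 187 187 186 187 187 187 187 187 187 187 186 185
 186 186 186 186 166  91  91  91  91  91  90  90  90  90  89  89  89  89
  90  90  90  90]
210 [185 186 186 185 186 185 187 185 186 186 186 186 185 185 186 185 185 184
 185 185 186 185 170 123 122 124 123 115  91  90  90  90  89  90  90  89
  89  89  90  90]
213 [186 186 185 186 186 185 163  95 123 123 122 123 123 122 120 118 119 119
 120 120 119 120 120 121 120 121 122 126 129 130 129 118  79  81  87  90
  89  90  90  90]
216 [185 185 184 185 185 185 165 103 123 114  84  72  91  94  94  93  94  93
  93  93  94  93  92  93  92  92  90  88  83  71  90 130 130 138 148 121
 122 122 121 114]
219 [183 183 183 183 183 183 169 121 121 114  84  72  93  94  93  94  94  94
  94  94  94  94  94  93  93  93  92  89  85  71  66  79  78 103 149 165
 165 170 181 181]
222 [165 165 164 164 169 181 170 132 121 116  96  77  94  94  93  93  94  94
  93  94  94  94  94  94  93  92  92  90  88  79  66  79  79  80  86  91
 125 182 181 181]
225 [90 89 89 89 89 90 87 81 80 77 77 87 95 94 94 94 93 94 95 94 94 94 94 94
 94 93 93 90 88 82 72 78 78 79 85 89 90 89 89 90]
228 [90 90 90 89 88 89 87 81 78 79 84 94 94 92 94 94 94 93 94 94 94 95 94 93
 94 93 92 91 89 85 78 77 77 79 84 88 88 88 88 89]
231 [89 89 90 90 89 89 88 82 78 80 87 94 94 94 94 94 94 94 95 95 95 95 95 94
 94 94 94 93 89 87 82 78 77 79 84 88 88 88 88 89]
```

Emit:
arm_command(
  deltas=[
    [[0,-0.06,0,0,0,0],[0,-0.06,0,0,0,0],[0,0,-0.1,0,0,0],[0,0,0,0,0,0]],
  ],
)

```text
t: 11.32
tool_pos: [0.5742, -0.1121, 0.1222]
orientation: [-1.946, -2.411, -0.062]
force: [-0.2, -0.3, 11.5]
opening: 0.0101
gripper_force: 30.0
```

Run:
```python
from h import *
s=monitor.read_state()
print({k:np.round(s[k],4) for k in("tool_pos","orientation","force","wrist_torque")})
```

```text
{'tool_pos': array([ 0.5742, -0.1121,  0.1222]), 'orientation': array([-1.9459, -2.4113, -0.0625]), 'force': array([-0.2136, -0.3056, 11.5074]), 'wrist_torque': array([ 0.3141,  0.1682, -0.0137])}
```

Emit:
arm_command(
  deltas=[
    [[0,-0.06,0,0,0,0],[0,-0.06,0,0,0,0],[0,0,0,0,0,0],[0,0,0,0,0,0]],
  ],
  squeeze=60,
)

```text
t: 11.65
tool_pos: [0.5742, -0.1125, 0.1221]
orientation: [-1.945, -2.411, -0.064]
force: [0.2, 2.5, 11.7]
opening: 0.01
gripper_force: 60.0
```

Run:
```python
from h import *
s=monitor.read_state(); m=eyes.camera_model("wrist"); im=eyes.read_camera("wrist"); cv2.imwrite("pics/w6.png",im); np.save("w6.npy",m,allow_pickle=True)
print({k:np.round(s[k],4) for k in("tool_pos","orientation","force","wrist_torque")})
for y in range(207,236,3): print(y,im[y,300:340].mean(1).round().astype(int))
print([(y,im[y,316:324].mean().round()) for y in range(206,224)],[(y,im[y,316:324].mean().round()) for y in range(244,262)])
```

```text
{'tool_pos': array([ 0.5742, -0.1125,  0.1221]), 'orientation': array([-1.9451, -2.4107, -0.0641]), 'force': array([ 0.2274,  2.4899, 11.722 ]), 'wrist_torque': array([1.0094, 0.0525, 0.0024])}
207 [186 186 186 186 186 186 187 187 187 186 186 186 185 185 185 185 185 185
 187 171 124 123 116  91  90  91  91  91  91  91  90  90  90  89  90  90
  90  91  89  90]
210 [186 186 186 186 185 186 177 155 160 157 147 147 148 148 147 146 147 147
 147 147 148 135  93  81  82  81  82  81  82  82  82  81  81  82  85  90
  90  90  90  90]
213 [186 186 184 185 185 185 164  95 123 118  98  92 104 103  96  96  95  96
  96  96  95  95  96  95  95  95  92  88  87  85  96 117  79  81  85  90
  91  90  91  90]
216 [183 183 182 183 183 184 170 125 122 118  96  72  93  95  96  95  96  96
  95  96  96  95  95  96  95  95  93  91  84  69  66  79  79  81  86  91
  91  91  91  91]
219 [182 182 182 182 182 182 171 132 121 117  96  76  95  95  95  95  96  96
  96  96  96  96  96  96  96  94  94  91  86  79  64  74  79 103 156 182
 183 183 181 182]
222 [181 181 181 180 180 180 169 130 117 103  75  83  96  95  96  
[... 868 characters left out ...]
float64(96.0)), (215, np.float64(96.0)), (216, np.float64(96.0)), (217, np.float64(96.0)), (218, np.float64(96.0)), (219, np.float64(96.0)), (220, np.float64(96.0)), (221, np.float64(96.0)), (222, np.float64(96.0)), (223, np.float64(96.0))] [(244, np.float64(98.0)), (245, np.float64(98.0)), (246, np.float64(98.0)), (247, np.float64(98.0)), (248, np.float64(98.0)), (249, np.float64(98.0)), (250, np.float64(98.0)), (251, np.float64(99.0)), (252, np.float64(99.0)), (253, np.float64(107.0)), (254, np.float64(130.0)), (255, np.float64(154.0)), (256, np.float64(175.0)), (257, np.float64(183.0)), (258, np.float64(189.0)), (259, np.float64(191.0)), (260, np.float64(167.0)), (261, np.float64(127.0))]
```

Emit:
arm_command(
  deltas=[
    [[0,0,0.5,0,0,0],[0,0,0.5,0,0,0],[0,0,0.5,0,0,0],[0,0,0,0,0,0],[0,0,0,0,0,0]],
  ],
)

```text
t: 12.12
tool_pos: [0.5721, -0.1129, 0.1346]
orientation: [-1.943, -2.407, -0.059]
force: [-0.4, 0.2, -1.8]
opening: 0.0096
gripper_force: 60.0
```

```bash
cat > look.py <<'E'
from h import *
s=monitor.read_state(); m=eyes.camera_model("wrist"); im=eyes.read_camera("wrist"); cv2.imwrite("pics/wl.png",im); np.save("wl.npy",m,allow_pickle=True)
print({k:np.round(s[k],4) for k in("tool_pos","orientation","force","wrist_torque")})
for y in range(194,236,2): print(y,im[y,298:342].mean(1).round().astype(int))
print([(y,int(im[y,316:324].mean())) for y in range(192,224)],[(y,int(im[y,316:324].mean())) for y in range(244,262)])
Rt=R.from_rotvec(s["orientation"])
for dx in(.0305,.0265): print(proj(m,s["tool_pos"]+Rt.apply([dx,-.002,-.0143])).round(1),proj(m,s["tool_pos"]+Rt.apply([dx,-.002,.0757])).round(1))
E
python3 look.py
```

```text
{'tool_pos': array([ 0.5721, -0.1129,  0.1346]), 'orientation': array([-1.9434, -2.4075, -0.0588]), 'force': array([-0.4099,  0.2278, -1.8019]), 'wrist_torque': array([-0.1019,  0.0387, -0.0295])}
194 [186 187 186 187 186 187 172 125 126 126 116  92  91  90  91  91  91  91
  91  91  91  91  92  91  90  91  90  90  91  90  90  90  90  91  90  90
  90  91  91  91  91  90  90  89]
196 [186 186 186 187 187 187 187 187 188 187 166  91  90  90  90  90  91  90
  92  91  92  91  91  91  92  91  90  90  90  91  89  90  90  90  91  90
  90  90  90  90  90  90  90  90]
198 [186 185 186 186 186 186 187 186 186 186 170 124 124 125 116  90  90  90
  91  91  91  91  91  91  91  91  91  91  91  91  90  90  90  90  90  89
  90  89  90  89  89  89  90  90]
200 [186 185 186 186 186 185 186 186 186 184 185 185 186 186 186 186 186 186
 173 116  91  91  92  91  91  91  91  91  91  90  90  91  90  90  89  90
  90  89  89  89  88  89  89  89]
202 [187 188 187 185 185 186 186 185 185 185 185 185 186 185 186 187 187 187
 182 151  91  91  91  91  91  91  91  91  90  91  91  91  91  91  90  90
  90  88  88  89 
[... 2752 characters left out ...]
96 96 96 96
 96 96 94 95 95 95 91 88 85 84 81 64 64 77 77 79 85 87 86 87]
[(192, 91), (193, 91), (194, 91), (195, 91), (196, 91), (197, 91), (198, 91), (199, 94), (200, 104), (201, 112), (202, 109), (203, 115), (204, 159), (205, 184), (206, 183), (207, 170), (208, 121), (209, 117), (210, 98), (211, 89), (212, 90), (213, 93), (214, 94), (215, 94), (216, 94), (217, 94), (218, 94), (219, 94), (220, 94), (221, 94), (222, 94), (223, 94)] [(244, 95), (245, 94), (246, 92), (247, 91), (248, 92), (249, 94), (250, 96), (251, 95), (252, 98), (253, 115), (254, 155), (255, 187), (256, 201), (257, 196), (258, 163), (259, 167), (260, 168), (261, 173)]
[320.5 254.6] [320.5 209. ]
[320.5 265.2] [320.5 215.8]
```

Run:
```python
from h import *
m=np.load("wl.npy",allow_pickle=True).item(); s=monitor.read_state()
rv=s["orientation"];Rt=R.from_rotvec(rv).as_matrix();print(Rt.round(4).tolist())
rim=onz(m,320,207.3,.05); d=np.array([-.21,.977,0])
f=lambda v,z:((onz(m,320,v,z)-rim)@d).round(4)
print("bot",f(213,.0585),"top",f(253.7,.1485)); print(f(213,.06),f(213,.057))
print(((s["tool_pos"]-rim)@d).round(4))
e=Rt.T@ (onz(m,320,213,.0585)-s["tool_pos"]), Rt.T@(onz(m,320,253.7,.1485)-s["tool_pos"]); print(np.round(e,4))
```

```text
[[-0.2105, 0.9775, -0.0133], [0.9757, 0.2109, 0.0593], [0.0608, -0.0005, -0.9982]]
bot -0.0024 top -0.0054
-0.0022 -0.0026
-0.0346
[[ 0.0276 -0.002   0.0775]
 [ 0.0301 -0.002  -0.0125]]
```

Emit:
arm_command(
  deltas=[
    [[0.07,0.12,0,-0.9,-0.2,0],[0.06,0.11,0,-0.9,-0.2,0],[0,0,-0.3,0,0,0],[0,0,-0.3,0,0,0],[0,0,-0.2,0,0,0],[0,0,-0.2,0,0,0],[0,0,-0.2,0,0,0],[0,0,0,0,0,0],[0,0,0,0,0,0]],
  ],
)

```text
t: 12.92
tool_pos: [0.5737, -0.1106, 0.1239]
orientation: [-1.96, -2.428, -0.029]
force: [-4.9, 1.6, 9.6]
opening: 0.0096
gripper_force: 60.0
```

```bash
python3 look.py | grep -v -E "^(19|20[0-6])"
```

```text
{'tool_pos': array([ 0.5737, -0.1106,  0.1239]), 'orientation': array([-1.9596, -2.4275, -0.029 ]), 'force': array([-4.8885,  1.6417,  9.6407]), 'wrist_torque': array([0.3302, 1.1616, 0.013 ])}
 188 187 187 185 186 186 184 185 185 185 185 185 186 186 185 185 185 184
 183 184 183 184 183 183 182 183]
 187 187 187 186 186 186 185 185 185 185 185 185 184 185 184 184 184 183
 184 183 182 182 183 183 183 183]
 188 186 188 186 187 186 185 185 184 184 185 184 184 184 184 184 183 182
 183 182 182 182 183 182 182 183]
 187 187 186 186 186 185 185 184 184 185 185 184 184 184 182 182 181 181
 181 181 181 181 182 182 182 182]
 186 186 185 185 185 186 186 186 185 186 185 184 184 184 183 183 182 182
 182 181 181 181 182 181 181 181]
 185 185 186 185 184 185 186 185 185 185 184 185 184 183 183 182 181 181
 180 180 180 180 181 181 181 180]
 183 184 184 184 183 183 184 183 184 184 184 184 183 184 183 182 181 181
 181 180 181 181 181 180 181 181]
208 [187 186 185 185 185 185 185 185 185 186 185 184 184 184 184 183 183 182
 180 180 180 180 181 180 179 179 180 181 180 179 177 177 177 176 175 175
 178 18
[... 1951 characters left out ...]

 89 90 89 90 93 94 90 88 82 74 78 78 79 84 88 88 87 88 88 88]
[(192, 185), (193, 186), (194, 185), (195, 185), (196, 186), (197, 186), (198, 186), (199, 186), (200, 185), (201, 185), (202, 185), (203, 185), (204, 184), (205, 184), (206, 183), (207, 183), (208, 179), (209, 157), (210, 121), (211, 121), (212, 107), (213, 93), (214, 93), (215, 93), (216, 93), (217, 93), (218, 93), (219, 93), (220, 93), (221, 93), (222, 93), (223, 93)] [(244, 89), (245, 90), (246, 90), (247, 90), (248, 90), (249, 90), (250, 91), (251, 91), (252, 93), (253, 103), (254, 126), (255, 141), (256, 129), (257, 118), (258, 119), (259, 120), (260, 121), (261, 122)]
[320.5 254.6] [320.5 209.1]
[320.5 265.2] [320.5 215.8]
```

Emit:
arm_command(
  deltas=[
    [[-0.06,0.0,0,0,0,0],[-0.06,0.0,0,0,0,0],[0,0,-0.1,0,0,0],[0,0,0,0,0,0]],
  ],
)

```text
t: 13.3
tool_pos: [0.5734, -0.1106, 0.1238]
orientation: [-1.961, -2.429, -0.031]
force: [-3.3, 1.7, 12.9]
opening: 0.0098
gripper_force: 60.0
```

```bash
cat > st.py <<'E'
from h import *
s=monitor.read_state()
F=s["force"];M=s["wrist_torque"]-[-.1,.05,0];L=.23
ry=(M[0]-L*F[1])/F[2]; rx=(-L*F[0]-M[1])/F[2]
print({k:np.round(s[k],4) for k in("tool_pos","orientation","force","wrist_torque")}," contact tool x,y (mm)",round(1e3*(-.21*rx+.977*ry)),round(1e3*(.977*rx+.21*ry)))
E
python3 st.py
```

```text
{'tool_pos': array([ 0.5734, -0.1106,  0.1238]), 'orientation': array([-1.9607, -2.4291, -0.0309]), 'force': array([-3.3187,  1.7259, 12.8848]), 'wrist_torque': array([ 0.4523,  0.8426, -0.0391])}  contact tool x,y (mm) 12 0
```

Emit:
arm_command(
  deltas=[
    [[-0.06,0.0,0,0,0,0],[-0.06,0.0,0,0,0,0],[0,0,0,0,0,0],[0,0,0,0,0,0]],
  ],
)

```text
t: 13.63
tool_pos: [0.573, -0.1105, 0.124]
orientation: [-1.962, -2.43, -0.033]
force: [0.3, 2.8, 10.6]
opening: 0.0097
gripper_force: 60.0
```

```bash
python3 st.py
```

```text
{'tool_pos': array([ 0.573 , -0.1105,  0.124 ]), 'orientation': array([-1.9616, -2.4303, -0.0327]), 'force': array([ 0.2934,  2.7762, 10.5813]), 'wrist_torque': array([0.4307, 0.0307, 0.0563])}  contact tool x,y (mm) -9 -7
```

Emit:
arm_command(
  deltas=[
    [[0,0,0.3,0,0,0],[0.06,-0.13,0.3,0,0,0],[0,0,0,0,0,0],[0,0,-0.2,0,0,0],[0,0,-0.2,0,0,0],[0,0,-0.2,0,0,0],[0,0,0,0,0,0],[0,0,0,0,0,0]],
  ],
)

```text
t: 14.3
tool_pos: [0.5721, -0.112, 0.1241]
orientation: [-1.96, -2.428, -0.029]
force: [-8.6, 2.6, 20.8]
opening: 0.0097
gripper_force: 60.0
```

```bash
python3 st.py; python3 look.py | grep -A3 -E "^(21[0-9])|^\[\(192|^\[320"
```

```text
{'tool_pos': array([ 0.5721, -0.112 ,  0.1241]), 'orientation': array([-1.9601, -2.4284, -0.0288]), 'force': array([-8.5929,  2.6463, 20.8299]), 'wrist_torque': array([ 0.2375,  1.9997, -0.0404])}  contact tool x,y (mm) -13 -1
210 [186 186 185 185 185 184 184 184 183 184 184 181 152 104 124 118 102 109
 111 108 104 104 105 105 104 105 104 104 103 104 104 105 102  95  86  82
 106 131 131 143 173 181 181 181]
212 [185 185 184 184 184 184 184 183 183 183 183 181 158 123 122 110  83  87
  91  92  92  91  91  92  90  90  90  90  90  89  90  90  88  87  76  68
  98 130 131 143 172 181 181 180]
214 [185 185 184 184 184 164 119 166 166 166 166 167 156 119 107  95  93  93
  92  93  94  93  93  93  92  92  91  91  90  87  89  90  90  87  76  67
  99 130 131 143 173 181 181 180]
216 [121 167 164 165 148  90  90  90  90  90  90  90  86  83  94  94  94  93
  94  92  93  94  94  92  92  92  92  92  90  87  86  87  90  87  76  65
  90 123 130 143 172 181 181 181]
218 [ 91  90  90  91  90  89  90  90  90  90  89  89  87  84  94  93  92  93
  93  93  93  92  93  92  93  92  92  91  90  89  87  86  89  89  81  62
  69  79  80  81  88 117 165 163]
220 [90 90 90 90 90 90 89 89 90 89 88 89 86 86 95 93 92 92 93 93 93 94 93 94
--
[(192, 186), (193, 186), (194, 187), (195, 186), (196, 186), (197, 186), (198, 186), (199, 186), (200, 185), (201, 185), (202, 185), (203, 184), (204, 183), (205, 183), (206, 179), (207, 157), (208, 124), (209, 121), (210, 105), (211, 90), (212, 91), (213, 92), (214, 92), (215, 92), (216, 92), (217, 92), (218, 92), (219, 93), (220, 93), (221, 93), (222, 93), (223, 92)] [(244, 89), (245, 89), (246, 89), (247, 89), (248, 90), (249, 91), (250, 92), (251, 91), (252, 93), (253, 106), (254, 133), (255, 158), (256, 171), (257, 151), (258, 119), (259, 120), (260, 121), (261, 121)]
[320.4 254.5] [320.4 209. ]
[320.4 265.1] [320.4 215.8]
```

Emit:
arm_command(
  deltas=[
    [[0,0,0.3,0,0,0],[0,0,0.3,0,0,0],[0.18,0.04,0,0,0,0],[0,0,0,0,0,0],[0,0,-0.2,0,0,0],[0,0,-0.2,0,0,0],[0,0,0,0,0,0],[0,0,0,0,0,0]],
  ],
)

```text
t: 15.02
tool_pos: [0.5736, -0.1114, 0.1241]
orientation: [-1.959, -2.427, -0.028]
force: [-2.7, 1.2, 7.5]
opening: 0.0097
gripper_force: 60.0
```

```bash
python3 st.py; python3 look.py | grep -A3 -E "^(2[0-1][0-9])|^\[\(192|^\[320"
```

```text
{'tool_pos': array([ 0.5736, -0.1114,  0.1241]), 'orientation': array([-1.9594, -2.4275, -0.0284]), 'force': array([-2.744 ,  1.1785,  7.4723]), 'wrist_torque': array([ 0.0165,  0.7176, -0.0234])}  contact tool x,y (mm) -19 -9
200 [186 186 186 187 186 185 186 185 186 186 186 186 186 186 186 187 187 187
 187 187 187 186 186 186 185 185 185 186 185 185 184 184 183 182 181 181
 181 181 181 181 183 182 182 181]
202 [186 186 186 186 185 185 186 185 186 186 186 186 186 187 186 186 186 185
 185 186 185 185 186 186 186 185 185 185 185 184 184 183 183 183 182 181
 181 181 181 181 182 181 180 182]
204 [186 186 185 185 185 185 185 185 185 185 184 185 185 185 185 184 184 184
 184 184 185 185 184 184 184 184 184 185 184 185 185 184 184 183 182 180
 180 181 182 181 181 181 181 180]
206 [187 186 186 185 184 185 185 186 185 185 185 185 185 185 184 184 184 184
 184 183 183 184 184 183 183 184 183 183 184 184 184 183 183 183 183 182
 181 181 181 180 181 181 181 181]
208 [187 186 184 185 185 185 185 184 185 176 147 143 147 148 147 147 145 136
 135 135 136 136 136 136 136 137 137 138 135 128 130 130 130
[... 981 characters left out ...]
89 89 90 89 88 88 87 83 80 79 83 88 93 93 93 93 94 93 93 93 94
--
[(192, 186), (193, 186), (194, 186), (195, 186), (196, 186), (197, 186), (198, 186), (199, 186), (200, 186), (201, 185), (202, 185), (203, 184), (204, 184), (205, 183), (206, 183), (207, 172), (208, 135), (209, 125), (210, 118), (211, 93), (212, 90), (213, 92), (214, 92), (215, 92), (216, 93), (217, 92), (218, 92), (219, 93), (220, 93), (221, 93), (222, 93), (223, 93)] [(244, 91), (245, 92), (246, 91), (247, 91), (248, 91), (249, 91), (250, 91), (251, 90), (252, 91), (253, 96), (254, 106), (255, 115), (256, 117), (257, 118), (258, 119), (259, 121), (260, 121), (261, 121)]
[320.4 254.5] [320.4 209. ]
[320.4 265.1] [320.4 215.8]
```

Emit:
arm_command(
  deltas=[
    [[0.02,0.03,-0.15,0,0,0],[0,0,-0.15,0,0,0],[0,0,0,0,0,0],[0,0,0,0,0,0]],
  ],
)

```text
t: 15.4
tool_pos: [0.5741, -0.1111, 0.1202]
orientation: [-1.96, -2.428, -0.029]
force: [2.9, -0.2, -0.5]
opening: 0.0095
gripper_force: 60.0
```

```bash
python3 st.py; python3 look.py | grep -A3 -E "^(2[0-1][0-9])|^\[\(192|^\[320"|tail -32
python3 - <<'E'
import cv2
im=cv2.imread("pics/wl.png"); c=cv2.createCLAHE(4,(2,2)).apply(cv2.cvtColor(im[190:400,285:355],6)); a=cv2.resize(c,None,fx=2.85,fy=2.85,interpolation=2)
b=cv2.createCLAHE(4,(2,2)).apply(cv2.cvtColor(im[195:265,290:350],6)); b=cv2.resize(b,None,fx=8.5,fy=8.5,interpolation=0)
import numpy as np; h=min(a.shape[0],b.shape[0]); cv2.imwrite("pics/c6.png",np.hstack([a[:h],b[:h]]))
E
```

```text
{'tool_pos': array([ 0.5741, -0.1111,  0.1202]), 'orientation': array([-1.9597, -2.4279, -0.0292]), 'force': array([ 2.8924, -0.1846, -0.4619]), 'wrist_torque': array([-0.0295, -0.5954,  0.0298])}  contact tool x,y (mm) -248 -9
202 [186 187 187 187 185 186 186 186 186 187 187 187 187 187 187 187 186 186
 186 186 186 186 186 185 186 186 186 185 186 185 184 184 184 182 182 182
 181 181 180 181 182 182 181 182]
204 [187 186 187 186 186 186 186 186 186 186 186 186 186 186 186 186 186 184
 185 185 185 185 185 185 185 185 185 185 185 185 184 184 183 182 181 181
 182 181 181 181 182 182 181 181]
206 [186 185 186 185 185 185 186 185 185 185 186 186 186 185 185 184 184 184
 184 184 185 185 184 184 184 184 185 185 184 184 184 184 184 182 182 181
 181 182 182 182 182 181 182 181]
208 [186 186 185 185 186 185 186 185 185 186 185 184 181 181 180 181 180 180
 181 180 180 181 181 180 177 177 177 178 177 177 178 177 177 177 177 177
 178 181 182 182 182 181 180 181]
210 [186 186 185 185 185 185 186 185 163  96 124 124 124 124 125 125 126 125
 125 125 126 126 127 126 128 127 128 128 129 129 128 131 13
[... 801 characters left out ...]
 90  90  90  89  90  89  83  80  79  74  76  94  94  93  93
--
[(192, 186), (193, 186), (194, 186), (195, 186), (196, 186), (197, 186), (198, 186), (199, 187), (200, 186), (201, 186), (202, 185), (203, 185), (204, 184), (205, 184), (206, 184), (207, 184), (208, 179), (209, 155), (210, 126), (211, 122), (212, 106), (213, 93), (214, 93), (215, 93), (216, 93), (217, 93), (218, 93), (219, 93), (220, 93), (221, 93), (222, 93), (223, 93)] [(244, 90), (245, 90), (246, 90), (247, 90), (248, 91), (249, 91), (250, 91), (251, 92), (252, 93), (253, 103), (254, 115), (255, 115), (256, 118), (257, 119), (258, 120), (259, 121), (260, 122), (261, 122)]
[320.5 254.6] [320.5 209.1]
[320.5 265.2] [320.5 215.8]
```

It's in: z has dropped to 0.1202 with no vertical force. I'll continue down.

Emit:
arm_command(
  deltas=[
    [[-0.03,0,-0.2,0,0,0],[0,0,-0.3,0,0,0],[0,0,-0.3,0,0,0],[0,0,-0.3,0,0,0],[0,0,-0.3,0,0,0],[0,0,0,0,0,0]],
  ],
)

```text
t: 15.95
tool_pos: [0.5738, -0.111, 0.1059]
orientation: [-1.96, -2.428, -0.029]
force: [6.1, 0.4, -3.3]
opening: 0.0095
gripper_force: 60.0
```

```bash
python3 st.py
```

```text
{'tool_pos': array([ 0.5738, -0.111 ,  0.1059]), 'orientation': array([-1.9597, -2.4281, -0.0295]), 'force': array([ 6.0877,  0.4027, -3.3464]), 'wrist_torque': array([ 0.1936, -1.5256,  0.1126])}  contact tool x,y (mm) -48 -64
```

Emit:
arm_command(
  deltas=[
    [[0.05,0,-0.3,0,0,0],[0.04,0,-0.3,0,0,0],[0,0,-0.3,0,0,0],[0,0,-0.3,0,0,0],[0,0,-0.3,0,0,0],[0,0,-0.2,0,0,0],[0,0,0,0,0,0]],
  ],
)

```text
t: 16.53
tool_pos: [0.5741, -0.1111, 0.0887]
orientation: [-1.959, -2.427, -0.028]
force: [6.1, 1.6, -4.9]
opening: 0.01
gripper_force: 60.0
```

Emit:
arm_command(
  deltas=[
    [[0,0,-0.2,0,0,0],[0,0,-0.2,0,0,0],[0,0,-0.1,0,0,0],[0,0,0,0,0,0],[0,0,0,0,0,0]],
  ],
)

```text
t: 16.95
tool_pos: [0.5742, -0.1112, 0.0844]
orientation: [-1.959, -2.427, -0.028]
force: [3.6, 1.4, 1.2]
opening: 0.0094
gripper_force: 60.0
```

Emit:
arm_command(
  deltas=[
    [[0,0,-0.2,0,0,0],[0,0,-0.2,0,0,0],[0,0,0,0,0,0],[0,0,0,0,0,0]],
  ],
)

```text
t: 17.28
tool_pos: [0.5749, -0.1112, 0.0842]
orientation: [-1.96, -2.428, -0.029]
force: [-9.0, 5.6, 28.8]
opening: 0.0099
gripper_force: 60.0
```

The plate is home: 29 N at a hard stop, with z at the expected 0.085. Release.

Emit:
arm_command(
  deltas=[
    [[0,0,0.3,0,0,0],[0,0,0.1,0,0,0],[0,0,0,0,0,0]],
  ],
)

```text
t: 17.53
tool_pos: [0.5742, -0.1112, 0.0845]
orientation: [-1.96, -2.427, -0.028]
force: [3.7, 0.4, 1.0]
opening: 0.01
gripper_force: 60.0
```

Emit:
arm_command(
  deltas=[
    [[0,0,0,0,0,0],[0,0,0,0,0,0],[0,0,0,0,0,0],[0,0,0,0,0,0],[0,0,2,0,0,0],[0,0,3,0,0,0],[0,0,4,0,0,0],[0,0,4,0,0,0],[0,0,4,0,0,0],[0,0,0,0,0,0],[0,0,0,0,0,0]],
  ],
  gripper=0.3,
)

```text
t: 18.45
tool_pos: [0.5759, -0.1117, 0.2581]
orientation: [-1.963, -2.432, -0.032]
force: [0.4, 0.4, -0.9]
opening: 0.0604
gripper_force: 0.0
```

Run:
```python
from h import *
s=monitor.read_state(); m=eyes.camera_model("wrist"); im=eyes.read_camera("wrist"); sc=eyes.read_camera("scene"); tp=eyes.read_camera("top")
print({k:np.round(s[k],3) for k in("t","tool_pos","orientation","q","opening","force","wrist_torque")})
# plate top expected
for n,mm in(("wrist",m),("scene",eyes.camera_model("scene")),("top",eyes.camera_model("top"))):
    print(n,[proj(mm,[.5742+a*-.21-b*.977,-.111+a*.977-b*.21,.1]).round(0).tolist() for a,b in((.03,.005),(.03,-.005),(-.03,-.005),(-.03,.005))])
n=np.array([-.5455,-.1772,.8192]); u=np.array([.779,.253,.5736]); u-=n*(u@n); u/=np.linalg.norm(u)
G=np.array([.573,.131,.163]); z=-n; M=np.c_[np.cross(u,z),u,z]
Rc=R.from_rotvec(s["orientation"]); d=(R.from_matrix(M)*Rc.inv()).as_rotvec(degrees=True); print("rot",d.round(1),"approach",(G+.10*n).round(3),"delta cm",((G+.10*n-s["tool_pos"])*100).round(2))
k=lambda a,x,y,w,h,f: cv2.resize(a[y:y+h,x:x+w],None,fx=f,fy=f)
cv2.imwrite("pics/c7.png",np.hstack([cv2.resize(im,(400,300)),k(sc,224,180,80,60,5)]))
```

```text
{'t': np.float64(18.45), 'tool_pos': array([ 0.576, -0.112,  0.258]), 'orientation': array([-1.963, -2.432, -0.032]), 'q': array([-0.294,  0.091,  1.493,  0.025,  1.565, -0.507]), 'opening': np.float64(0.06), 'force': array([ 0.362,  0.362, -0.94 ]), 'wrist_torque': array([-0.084,  0.058,  0.023])}
wrist [[314.0, 194.0], [326.0, 194.0], [326.0, 267.0], [314.0, 267.0]]
scene [[268.0, 216.0], [268.0, 219.0], [241.0, 219.0], [242.0, 216.0]]
top [[367.0, 270.0], [366.0, 266.0], [389.0, 261.0], [389.0, 265.0]]
rot [  7.7 -33.8   5.2] approach [0.518 0.113 0.245] delta cm [-5.75 22.5  -1.32]
```

View pics/c7.png

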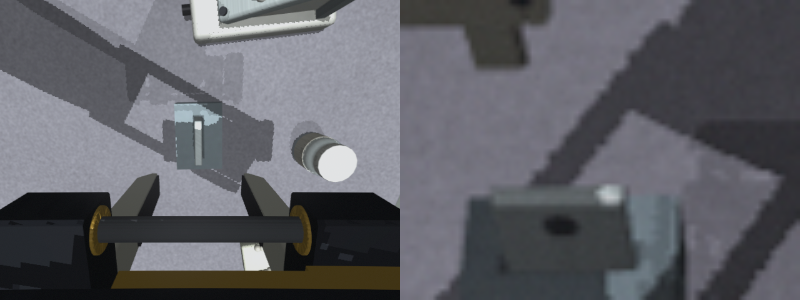

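The crop shows the plate standing upright in the box slot, its top edge where a fully home plate should project. Now the knob.

Emit:
arm_command(
  deltas=[
    [[-0.7,2.8,0.2,0.96,-4.22,0.65],[-0.7,2.8,0.2,0.96,-4.22,0.65],[-0.7,2.8,0,0.96,-4.22,0.65],[-0.7,2.8,0,0.96,-4.22,0.65],[-0.7,2.8,-0.2,0.96,-4.22,0.65],[-0.7,2.8,-0.4,0.96,-4.22,0.65],[-0.7,2.8,-0.5,0.96,-4.22,0.65],[-0.8,2.9,-0.6,0.96,-4.22,0.65],[0,0,0,0,0,0],[0,0,0,0,0,0]],
  ],
)

```text
t: 19.43
tool_pos: [0.5143, 0.115, 0.2368]
orientation: [1.592, 2.198, 0.682]
force: [0.9, -0.8, -0.0]
opening: 0.0603
gripper_force: 0.0
```

Run:
```python
from h import *
s=monitor.read_state(); m=eyes.camera_model("wrist"); im=eyes.read_camera("wrist"); cv2.imwrite("pics/k1.png",im); np.save("k1.npy",m,allow_pickle=True)
print({k:np.round(s[k],4) for k in("t","tool_pos","orientation","q","force","wrist_torque")})
Rt=R.from_rotvec(s["orientation"]).as_matrix(); print(Rt.round(3).tolist())
F=np.array([.586,.135,.142]); n=np.array([-.5455,-.1772,.8192])
print("pred knob top",proj(m,F+.04*n),"face",proj(m,F),"grip",proj(m,F+.026*n))
g=im.max(2); mask=((g<75)).astype(np.uint8); nn,l,st,ce=cv2.connectedComponentsWithStats(mask)
for i in range(1,nn):
    if st[i,4]>30: print(st[i],ce[i].round(1))
```

```text
{'t': np.float64(19.4333), 'tool_pos': array([0.5143, 0.115 , 0.2368]), 'orientation': array([1.592 , 2.1979, 0.6819]), 'q': array([-0.0025, -0.6693,  2.2633,  0.2194,  0.9858, -0.3882]), 'force': array([ 0.916 , -0.758 , -0.0209]), 'wrist_torque': array([-0.1623,  0.2742,  0.05  ])}
[[-0.313, 0.786, 0.534], [0.95, 0.256, 0.18], [0.005, 0.563, -0.826]]
pred knob top [335.57772816 261.95175007] face [334.16454417 244.87319634] grip [335.03386002 255.38044005]
[425   0  41  49 969] [439.5  24.5]
[453   4  45  14 157] [476.1   9.9]
[471  10  34  12  55] [487.   15.3]
[465  21  35  13 115] [484.8  26.6]
[156 161  20  79 851] [165.7 195.6]
[313 164  17  16 216] [320.9 171.6]
[370 177  16  16 209] [377.5 184.8]
[  0 189   9  10  67] [  3.3 192.9]
[265 194  16  18 226] [272.6 202.6]
[ 306  221   54   65 1496] [323.8 248.1]
[398 225  16  16 199] [405.6 232.8]
[254 248  17  16 221] [261.8 255.5]
[155 254  19  16 125] [166.  263.2]
[160 270  21  24 364] [170.1 281.7]
[    0   277   640   203 91412] [318.8 395.8]
[284 292  16  15 183] [291.5 298.9]
[337 304  15  14 171] [343.8 310.5]
[310 393  49  37 378] [336.9 403.1]
```

Run:
```python
from h import *
m=np.load("k1.npy",allow_pickle=True).item(); s=monitor.read_state()
n=np.array([-.5455,-.1772,.8192]);F=np.array([.586,.135,.142])
P=np.array([(320.9,171.6),(377.5,184.8),(272.6,202.6),(405.6,232.8),(261.8,255.5),(291.5,298.9),(343.8,310.5)])
for h in(-.005,0,.005):
    Q=[]
    for p in P:
        o,d=ray(m,*p); Q.append(o+d*((F+h*n-o)@n)/(d@n))
    Q=np.array(Q); c=(Q[0]+Q[6]+Q[1]+Q[5]+Q[3]+Q[4])/6; print(h,c.round(4),[round(float(np.linalg.norm(Q[i]-Q[j])),4) for i,j in((0,6),(1,5),(3,4))])
Rc=R.from_rotvec(s["orientation"])
u=np.array([.779,.253,.5736]);u-=n*(u@n);u/=np.linalg.norm(u);M=np.c_[np.cross(u,-n),u,-n]
print("rot fix",(R.from_matrix(M)*Rc.inv()).as_rotvec(degrees=True).round(2))
```

```text
-0.005 [0.5883 0.1348 0.1374] [0.1067, 0.1067, 0.1066]
0 [0.5851 0.1352 0.1415] [0.1047, 0.1048, 0.1047]
0.005 [0.5819 0.1356 0.1455] [0.1028, 0.1028, 0.1027]
rot fix [-0.02 -0.6  -0.18]
```

Emit:
arm_command(
  deltas=[
    [[0.3,0,0.2,0,-0.3,-0.1],[0.34,-0.05,0.21,0,-0.3,-0.1],[0.82,0.26,-1.22,0,0,0],[0.82,0.26,-1.22,0,0,0],[0.82,0.27,-1.23,0,0,0],[0.82,0.27,-1.23,0,0,0],[0.82,0.27,-1.23,0,0,0],[0.8,0.26,-1.23,0,0,0],[0,0,0,0,0,0],[0,0,0,0,0,0]],
  ],
)

```text
t: 20.32
tool_pos: [0.5732, 0.1285, 0.1714]
orientation: [1.589, 2.181, 0.689]
force: [-0.2, 0.2, 0.9]
opening: 0.0604
gripper_force: 0.0
```

```bash
cat > ax.py <<'E'
from h import *
n=np.array([-.5455,-.1772,.8192]); s=monitor.read_state(); T=s["tool_pos"]; F=np.array([.5855,.1355,.1435])
u=np.array([.779,.253,.5736]);u-=n*(u@n);u/=np.linalg.norm(u); w=np.cross(n,u)
d=T-F; print("t",round(float(s["t"]),2),"T",T.round(4),"h",(d@n).round(4),"u",(d@u).round(4),"w",(d@w).round(4),"q",s["q"].round(2),"F",s["force"].round(1),"M.n",(s["wrist_torque"]@n).round(3),"M",s["wrist_torque"].round(3),"op",s["opening"].round(4),s["gripper_force"])
Rt=R.from_rotvec(s["orientation"]).as_matrix(); print("z",Rt[:,2].round(3),"ang of tool y about n from u",np.degrees(np.arctan2(Rt[:,1]@w,Rt[:,1]@u)).round(1))
E
python3 ax.py
```

```text
Traceback (most recent call last):
  File "ax.py", line 4, in <module>
    d=T-F; print("t",round(float(s["t"]),2),"T",T.round(4),"h",(d@n).round(4),"u",(d@u).round(4),"w",(d@w).round(4),"q",s["q"].round(2),"F",s["force"].round(1),"M.n",(s["wrist_torque"]@n).round(3),"M",s["wrist_torque"].round(3),"op",s["opening"].round(4),s["gripper_force"])
                                                                                                                                                                                                                                         ^^^^^^^^^^^^^^^^^^
AttributeError: 'float' object has no attribute 'round'
```

Emit:
arm_command(
  deltas=[
    [[-0.3,0.15,-0.3,0,0,0],[0,0,0,0,0,0],[0,0,0,0,0,0]],
  ],
)

```text
t: 20.57
tool_pos: [0.5698, 0.1306, 0.1699]
orientation: [1.586, 2.18, 0.692]
force: [0.8, -0.6, -0.1]
opening: 0.0602
gripper_force: 0.0
```

```bash
sed -i 's/s\["opening"\].round(4)/round(float(s["opening"]),4)/' ax.py; python3 ax.py
```

```text
t 20.57 T [0.5698 0.1306 0.1699] h 0.031 u 0.0017 w 0.0002 q [ 0.04 -0.41  2.22  0.23  0.74 -0.39] F [ 0.8 -0.6 -0.1] M.n 0.03 M [-0.174  0.321 -0.01 ] op 0.0602 0.0
z [ 0.549  0.177 -0.817] ang of tool y about n from u -0.1
```

Emit:
arm_command(
  deltas=[
    [[-0.1,0,-0.1,0,0,0],[0,0,0,0,0,0],[0,0,0,0,0,0],[0,0,0,0,0,0],[0,0,0,0,0,0],[0,0,0,0,0,0]],
  ],
  gripper=-1,
  squeeze=60,
)

```text
t: 21.07
tool_pos: [0.5689, 0.1308, 0.1684]
orientation: [1.587, 2.18, 0.692]
force: [1.5, 0.8, 1.1]
opening: 0.0355
gripper_force: 60.0
```

```bash
python3 ax.py
```

```text
t 21.07 T [0.5689 0.1308 0.1684] h 0.0303 u 0.0001 w 0.0007 q [ 0.04 -0.41  2.23  0.23  0.74 -0.39] F [1.5 0.8 1.1] M.n 0.002 M [-0.08   0.198 -0.009] op 0.0355 60.00173091888428
z [ 0.549  0.177 -0.817] ang of tool y about n from u -0.1
```

Emit:
arm_command(
  deltas=[
    [[-2.18e-30,0,0,-2.18,-0.71,3.28],[0,0,0,-2.18,-0.71,3.28],[0,0,0,-2.18,-0.71,3.28],[0,0,0,-2.18,-0.71,3.28],[0,0,0,-2.18,-0.71,3.28]],
  ],
)

```text
t: 21.48
tool_pos: [0.5687, 0.1307, 0.1682]
orientation: [1.154, 2.374, 0.581]
force: [-2.5, -0.7, 3.3]
opening: 0.0354
gripper_force: 60.0
```

```bash
python3 ax.py
```

```text
t 21.48 T [0.5687 0.1307 0.1682] h 0.0303 u -0.0001 w 0.0006 q [ 0.04 -0.41  2.23  0.23  0.74 -0.75] F [-2.5 -0.7  3.3] M.n -0.077 M [-0.159  0.394 -0.115] op 0.0354 60.0007563829422
z [ 0.548  0.178 -0.817] ang of tool y about n from u 20.1
```

Emit:
arm_command(
  deltas=[
    [[0,0,0,-2.18,-0.71,3.28],[0,0,0,-2.18,-0.71,3.28],[0,0,0,-2.18,-0.71,3.28],[0,0,0,-2.18,-0.71,3.28],[0,0,0,-2.18,-0.71,3.28]],
  ],
)

```text
t: 21.9
tool_pos: [0.5686, 0.1306, 0.1681]
orientation: [0.711, 2.496, 0.461]
force: [-4.5, -2.2, 3.6]
opening: 0.0349
gripper_force: 60.0
```

```bash
python3 ax.py
```

```text
t 21.9 T [0.5686 0.1306 0.1681] h 0.0303 u -0.0003 w 0.0005 q [ 0.04 -0.41  2.23  0.24  0.74 -1.1 ] F [-4.5 -2.2  3.6] M.n -0.102 M [-0.279  0.496 -0.203] op 0.0349 60.00113546848297
z [ 0.547  0.179 -0.818] ang of tool y about n from u 40.2
```

Emit:
arm_command(
  deltas=[
    [[0,0,0,-2.18,-0.71,3.28],[0,0,0,-2.18,-0.71,3.28],[0,0,0,-2.18,-0.71,3.28],[0,0,0,-2.18,-0.71,3.28],[0,0,0,-2.18,-0.71,3.28]],
  ],
)

```text
t: 22.32
tool_pos: [0.5685, 0.1303, 0.1679]
orientation: [0.263, 2.549, 0.332]
force: [-5.4, -4.3, 3.9]
opening: 0.035
gripper_force: 60.0
```

```bash
python3 ax.py
```

```text
t 22.32 T [0.5685 0.1303 0.1679] h 0.0302 u -0.0005 w 0.0003 q [ 0.04 -0.41  2.23  0.24  0.74 -1.45] F [-5.4 -4.3  3.9] M.n -0.14 M [-0.387  0.652 -0.288] op 0.035 60.00164330005646
z [ 0.546  0.18  -0.818] ang of tool y about n from u 60.2
```

Emit:
arm_command(
  deltas=[
    [[0,0,0,2.18,0.71,-3.28],[0,0,0,2.18,0.71,-3.28],[0,0,0,2.18,0.71,-3.28],[0,0,0,2.18,0.71,-3.28],[0,0,0,2.18,0.71,-3.28]],
  ],
)

```text
t: 22.73
tool_pos: [0.5686, 0.1306, 0.1681]
orientation: [0.719, 2.494, 0.463]
force: [-4.5, -1.9, 4.0]
opening: 0.035
gripper_force: 60.0
```

```bash
python3 ax.py
```

```text
t 22.73 T [0.5686 0.1306 0.1681] h 0.0303 u -0.0003 w 0.0005 q [ 0.04 -0.41  2.23  0.23  0.74 -1.1 ] F [-4.5 -1.9  4. ] M.n 0.481 M [-0.526  0.333  0.308] op 0.035 59.998077750205994
z [ 0.547  0.179 -0.818] ang of tool y about n from u 39.8
```

Emit:
arm_command(
  deltas=[
    [[0,0,0,2.18,0.71,-3.28],[0,0,0,2.18,0.71,-3.28],[0,0,0,2.18,0.71,-3.28],[0,0,0,2.18,0.71,-3.28],[0,0,0,2.18,0.71,-3.28]],
  ],
)

```text
t: 23.15
tool_pos: [0.5687, 0.1307, 0.1682]
orientation: [1.162, 2.371, 0.583]
force: [-1.5, -0.4, 1.6]
opening: 0.0353
gripper_force: 60.0
```

```bash
python3 ax.py
```

```text
t 23.15 T [0.5687 0.1307 0.1682] h 0.0302 u -0.0001 w 0.0007 q [ 0.04 -0.41  2.23  0.23  0.74 -0.74] F [-1.5 -0.4  1.6] M.n 0.468 M [-0.368  0.261  0.382] op 0.0353 59.99720335006714
z [ 0.548  0.178 -0.817] ang of tool y about n from u 19.8
```

Emit:
arm_command(
  deltas=[
    [[0,0,0,2.18,0.71,-3.28],[0,0,0,2.18,0.71,-3.28],[0,0,0,2.18,0.71,-3.28],[0,0,0,2.18,0.71,-3.28],[0,0,0,2.18,0.71,-3.28]],
  ],
)

```text
t: 23.57
tool_pos: [0.5689, 0.1308, 0.1684]
orientation: [1.59, 2.178, 0.692]
force: [1.4, 0.6, 0.2]
opening: 0.035
gripper_force: 60.0
```

```bash
python3 ax.py
```

```text
t 23.57 T [0.5689 0.1308 0.1684] h 0.0303 u 0.0002 w 0.0007 q [ 0.04 -0.41  2.23  0.23  0.74 -0.39] F [1.4 0.6 0.2] M.n 0.53 M [-0.27   0.067  0.482] op 0.035 59.997886419296265
z [ 0.549  0.177 -0.817] ang of tool y about n from u -0.2
```

Emit:
arm_command(
  deltas=[
    [[0,0,0,-2.73,-0.89,4.1],[0,0,0,-2.73,-0.89,4.1],[0,0,0,-2.73,-0.89,4.1],[0,0,0,-2.73,-0.89,4.1],[0,0,0,-2.73,-0.89,4.1],[0,0,0,-2.73,-0.89,4.1],[0,0,0,-2.73,-0.89,4.1],[0,0,0,-2.73,-0.89,4.1],[0,0,0,-2.73,-0.89,4.1],[0,0,0,-2.73,-0.89,4.1],[0,0,0,-2.73,-0.89,4.1],[0,0,0,-2.73,-0.89,4.1]],
  ],
)

```text
t: 24.57
tool_pos: [0.5685, 0.1303, 0.168]
orientation: [0.262, 2.549, 0.33]
force: [-5.6, -4.2, 3.7]
opening: 0.0349
gripper_force: 60.0
```

Emit:
arm_command(
  deltas=[
    [[0,0,0,-2.18,-0.71,3.28],[0,0,0,-2.18,-0.71,3.28],[0,0,0,-2.18,-0.71,3.28],[0,0,0,-2.18,-0.71,3.28],[0,0,0,-2.18,-0.71,3.28]],
  ],
)

```text
t: 24.98
tool_pos: [0.5685, 0.1301, 0.1679]
orientation: [-0.183, 2.535, 0.196]
force: [-6.5, -5.9, 4.0]
opening: 0.0352
gripper_force: 60.0
```

```bash
python3 ax.py
```

```text
t 24.98 T [0.5685 0.1301 0.1679] h 0.0302 u -0.0006 w 0.0001 q [ 0.04 -0.41  2.23  0.24  0.74 -1.8 ] F [-6.5 -5.9  4. ] M.n -0.201 M [-0.529  0.707 -0.445] op 0.0352 60.001904368400574
z [ 0.546  0.18  -0.818] ang of tool y about n from u 80.2
```

Emit:
arm_command(
  deltas=[
    [[0,0,0,-2.18,-0.71,3.28],[0,0,0,-2.18,-0.71,3.28],[0,0,0,-2.18,-0.71,3.28],[0,0,0,-2.18,-0.71,3.28],[0,0,0,-2.18,-0.71,3.28]],
  ],
)

```text
t: 25.4
tool_pos: [0.5686, 0.1298, 0.1679]
orientation: [-0.618, 2.455, 0.058]
force: [-5.5, -7.5, 4.2]
opening: 0.0355
gripper_force: 60.0
```

```bash
python3 ax.py
```

```text
t 25.4 T [0.5686 0.1298 0.1679] h 0.0302 u -0.0006 w -0.0002 q [ 0.04 -0.41  2.23  0.24  0.75 -2.15] F [-5.5 -7.5  4.2] M.n -0.221 M [-0.766  0.737 -0.621] op 0.0355 60.00194549560547
z [ 0.545  0.18  -0.819] ang of tool y about n from u 100.2
```

Emit:
arm_command(
  deltas=[
    [[0,0,0,-2.18,-0.71,3.28],[0,0,0,-2.18,-0.71,3.28],[0,0,0,-2.18,-0.71,3.28],[0,0,0,-2.18,-0.71,3.28],[0,0,0,-2.18,-0.71,3.28]],
  ],
)

```text
t: 25.82
tool_pos: [0.5687, 0.1296, 0.168]
orientation: [-1.036, 2.312, -0.081]
force: [-4.3, -8.9, 4.7]
opening: 0.0354
gripper_force: 60.0
```

```bash
python3 ax.py
```

```text
t 25.82 T [0.5687 0.1296 0.168 ] h 0.0302 u -0.0005 w -0.0004 q [ 0.04 -0.41  2.22  0.24  0.75 -2.5 ] F [-4.3 -8.9  4.7] M.n -0.293 M [-0.875  0.673 -0.795] op 0.0354 60.00161647796631
z [ 0.544  0.18  -0.82 ] ang of tool y about n from u 120.2
```

Emit:
arm_command(
  deltas=[
    [[0,0,0,2.18,0.71,-3.28],[0,0,0,2.18,0.71,-3.28],[0,0,0,2.18,0.71,-3.28],[0,0,0,2.18,0.71,-3.28],[0,0,0,2.18,0.71,-3.28]],
  ],
)

```text
t: 26.23
tool_pos: [0.5686, 0.1298, 0.1679]
orientation: [-0.611, 2.457, 0.06]
force: [-6.5, -7.7, 5.4]
opening: 0.0351
gripper_force: 60.0
```

```bash
python3 ax.py
```

```text
t 26.23 T [0.5686 0.1298 0.1679] h 0.0302 u -0.0006 w -0.0002 q [ 0.04 -0.41  2.23  0.24  0.75 -2.15] F [-6.5 -7.7  5.4] M.n 0.337 M [-0.891  0.658 -0.04 ] op 0.0351 59.99979078769684
z [ 0.545  0.18  -0.819] ang of tool y about n from u 99.9
```

Emit:
arm_command(
  deltas=[
    [[0,0,0,2.18,0.71,-3.28],[0,0,0,2.18,0.71,-3.28],[0,0,0,2.18,0.71,-3.28],[0,0,0,2.18,0.71,-3.28],[0,0,0,2.18,0.71,-3.28]],
  ],
)

```text
t: 26.65
tool_pos: [0.5685, 0.1301, 0.1679]
orientation: [-0.175, 2.535, 0.198]
force: [-6.8, -5.6, 3.7]
opening: 0.035
gripper_force: 60.0
```

```bash
python3 ax.py
```

```text
t 26.65 T [0.5685 0.1301 0.1679] h 0.0302 u -0.0006 w 0.0001 q [ 0.04 -0.41  2.23  0.24  0.74 -1.8 ] F [-6.8 -5.6  3.7] M.n 0.33 M [-0.676  0.591  0.081] op 0.035 59.999926686286926
z [ 0.546  0.18  -0.818] ang of tool y about n from u 79.9
```

Emit:
arm_command(
  deltas=[
    [[0,0,0,2.18,0.71,-3.28],[0,0,0,2.18,0.71,-3.28],[0,0,0,2.18,0.71,-3.28],[0,0,0,2.18,0.71,-3.28],[0,0,0,2.18,0.71,-3.28]],
  ],
)

```text
t: 27.07
tool_pos: [0.5685, 0.1303, 0.168]
orientation: [0.271, 2.548, 0.333]
force: [-5.0, -3.5, 3.9]
opening: 0.0355
gripper_force: 60.0
```

```bash
python3 ax.py
```

```text
t 27.07 T [0.5685 0.1303 0.168 ] h 0.0302 u -0.0005 w 0.0003 q [ 0.04 -0.41  2.23  0.24  0.74 -1.45] F [-5.  -3.5  3.9] M.n 0.444 M [-0.557  0.498  0.278] op 0.0355 59.99939024448395
z [ 0.547  0.179 -0.818] ang of tool y about n from u 59.9
```

Emit:
arm_command(
  deltas=[
    [[0,0,0,2.73,0.89,-4.1],[0,0,0,2.73,0.89,-4.1],[0,0,0,2.73,0.89,-4.1],[0,0,0,2.73,0.89,-4.1],[0,0,0,2.73,0.89,-4.1],[0,0,0,2.73,0.89,-4.1],[0,0,0,2.73,0.89,-4.1],[0,0,0,2.73,0.89,-4.1],[0,0,0,2.73,0.89,-4.1],[0,0,0,2.73,0.89,-4.1],[0,0,0,2.73,0.89,-4.1],[0,0,0,2.73,0.89,-4.1]],
  ],
)

```text
t: 28.07
tool_pos: [0.5689, 0.1308, 0.1684]
orientation: [1.591, 2.178, 0.693]
force: [1.2, 1.2, 0.7]
opening: 0.0353
gripper_force: 60.0
```

Emit:
arm_command(
  deltas=[
    [[0,0,0,2.73,0.89,-4.1],[0,0,0,2.73,0.89,-4.1],[0,0,0,2.73,0.89,-4.1],[0,0,0,2.73,0.89,-4.1],[0,0,0,2.73,0.89,-4.1],[0,0,0,2.73,0.89,-4.1]],
  ],
)

```text
t: 28.57
tool_pos: [0.5692, 0.1308, 0.1686]
orientation: [2.184, 1.758, 0.83]
force: [5.8, 1.1, -1.0]
opening: 0.0352
gripper_force: 60.0
```

```bash
python3 ax.py
```

```text
t 28.57 T [0.5692 0.1308 0.1686] h 0.0303 u 0.0005 w 0.0006 q [ 0.04 -0.41  2.23  0.23  0.74  0.14] F [ 5.8  1.1 -1. ] M.n 0.418 M [-0.207 -0.044  0.363] op 0.0352 59.999306201934814
z [ 0.549  0.176 -0.817] ang of tool y about n from u -30.3
```

Emit:
arm_command(
  deltas=[
    [[0,0,0,2.73,0.89,-4.1],[0,0,0,2.73,0.89,-4.1],[0,0,0,2.73,0.89,-4.1],[0,0,0,2.73,0.89,-4.1],[0,0,0,2.73,0.89,-4.1],[0,0,0,2.73,0.89,-4.1]],
  ],
)

```text
t: 29.07
tool_pos: [0.5695, 0.1306, 0.1688]
orientation: [2.686, 1.184, 0.924]
force: [8.1, 0.3, -2.2]
opening: 0.035
gripper_force: 60.0
```

```bash
python3 ax.py
```

```text
t 29.07 T [0.5695 0.1306 0.1688] h 0.0303 u 0.0008 w 0.0003 q [ 0.04 -0.41  2.22  0.22  0.74  0.67] F [ 8.1  0.3 -2.2] M.n 0.278 M [-0.186 -0.243  0.163] op 0.035 60.00150203704834
z [ 0.548  0.174 -0.818] ang of tool y about n from u -60.4
```

Emit:
arm_command(
  deltas=[
    [[0,0,0,2.73,0.89,-4.1],[0,0,0,2.73,0.89,-4.1],[0,0,0,2.73,0.89,-4.1],[0,0,0,2.73,0.89,-4.1],[0,0,0,2.73,0.89,-4.1],[0,0,0,2.73,0.89,-4.1]],
  ],
)

```text
t: 29.57
tool_pos: [0.5697, 0.1303, 0.1688]
orientation: [-2.876, -0.443, -0.908]
force: [9.2, -1.2, -3.4]
opening: 0.035
gripper_force: 60.0
```

```bash
python3 ax.py
```

```text
t 29.57 T [0.5697 0.1303 0.1688] h 0.0303 u 0.0009 w -0.0001 q [ 0.04 -0.41  2.22  0.22  0.74  1.19] F [ 9.2 -1.2 -3.4] M.n 0.122 M [-0.298 -0.357 -0.127] op 0.035 59.99997317790985
z [ 0.547  0.174 -0.819] ang of tool y about n from u -90.4
```

Emit:
arm_command(
  deltas=[
    [[0,0,0,-2.73,-0.89,4.1],[0,0,0,-2.73,-0.89,4.1],[0,0,0,-2.73,-0.89,4.1],[0,0,0,-2.73,-0.89,4.1],[0,0,0,-2.73,-0.89,4.1],[0,0,0,-2.73,-0.89,4.1]],
  ],
)

```text
t: 30.07
tool_pos: [0.5695, 0.1306, 0.1688]
orientation: [2.68, 1.193, 0.923]
force: [7.4, 1.5, -1.2]
opening: 0.0348
gripper_force: 60.0
```

```bash
python3 ax.py
```

```text
t 30.07 T [0.5695 0.1306 0.1688] h 0.0303 u 0.0008 w 0.0002 q [ 0.04 -0.41  2.22  0.22  0.74  0.66] F [ 7.4  1.5 -1.2] M.n -0.28 M [ 0.247 -0.13  -0.206] op 0.0348 60.0047367811203
z [ 0.548  0.175 -0.818] ang of tool y about n from u -59.9
```

Emit:
arm_command(
  deltas=[
    [[0,0,0,-2.73,-0.89,4.1],[0,0,0,-2.73,-0.89,4.1],[0,0,0,-2.73,-0.89,4.1],[0,0,0,-2.73,-0.89,4.1],[0,0,0,-2.73,-0.89,4.1],[0,0,0,-2.73,-0.89,4.1]],
  ],
)

```text
t: 30.57
tool_pos: [0.5692, 0.1308, 0.1686]
orientation: [2.176, 1.765, 0.828]
force: [3.7, 0.8, -0.3]
opening: 0.0351
gripper_force: 60.0
```

```bash
python3 ax.py
```

```text
t 30.57 T [0.5692 0.1308 0.1686] h 0.0303 u 0.0006 w 0.0006 q [ 0.04 -0.41  2.23  0.23  0.74  0.13] F [ 3.7  0.8 -0.3] M.n -0.075 M [ 0.035  0.05  -0.058] op 0.0351 60.00323832035065
z [ 0.549  0.176 -0.817] ang of tool y about n from u -29.9
```

Emit:
arm_command(
  deltas=[
    [[0,0,0,-2.73,-0.89,4.1],[0,0,0,-2.73,-0.89,4.1],[0,0,0,-2.73,-0.89,4.1],[0,0,0,-2.73,-0.89,4.1],[0,0,0,-2.73,-0.89,4.1],[0,0,0,-2.73,-0.89,4.1]],
  ],
)

```text
t: 31.07
tool_pos: [0.5689, 0.1308, 0.1684]
orientation: [1.582, 2.183, 0.691]
force: [0.6, -0.1, 2.0]
opening: 0.0351
gripper_force: 60.0
```

```bash
python3 ax.py
```

```text
t 31.07 T [0.5689 0.1308 0.1684] h 0.0303 u 0.0002 w 0.0007 q [ 0.04 -0.41  2.23  0.23  0.74 -0.4 ] F [ 0.6 -0.1  2. ] M.n -0.089 M [-0.005  0.282 -0.052] op 0.0351 60.000802874565125
z [ 0.549  0.177 -0.817] ang of tool y about n from u 0.2
```

Run:
```python
import numpy as np
from scipy.optimize import least_squares
D=np.array([(20,1,-.077),(40,1,-.102),(60,1,-.14),(40,-1,.481),(20,-1,.468),(0,-1,.53),(80,1,-.201),(100,1,-.221),(120,1,-.293),(100,-1,.337),(80,-1,.33),(60,-1,.444),(-30,-1,.418),(-60,-1,.278),(-90,-1,.122),(-60,1,-.28),(-30,1,-.075),(0,1,-.089)])
p,s,m=D.T
for fixA in(0,1):
    f=lambda v:v[0]-s*v[1]+(.2 if fixA else v[3])*np.sin(np.radians(v[2]-p))-m
    r=least_squares(f,[.03,.27,100,.2]); print(r.x.round(3),r.fun.std().round(3),(r.fun).round(3))
```

```text
[-2.10000e-02  2.74000e-01  1.11428e+02  2.35000e-01] 0.034 [ 0.017  0.03   0.029 -0.005  0.021 -0.058  0.029 -0.027 -0.037 -0.037
  0.046 -0.007 -0.018  0.011  0.046  0.02  -0.073  0.013]
[-2.00000e-03  2.74000e-01  1.11759e+02  2.00000e-01] 0.037 [ 0.001  0.016  0.021 -0.019  0.004 -0.072  0.031 -0.014 -0.011 -0.024
  0.048 -0.015 -0.022  0.023  0.076  0.033 -0.077 -0.001]
```

Emit:
arm_command(
  deltas=[
    [[0,0,0,-2.73,-0.89,4.1],[0,0,0,-2.73,-0.89,4.1],[0,0,0,-2.73,-0.89,4.1],[0,0,0,-2.73,-0.89,4.1],[0,0,0,-2.73,-0.89,4.1],[0,0,0,-2.73,-0.89,4.1],[0,0,0,-2.73,-0.89,4.1],[0,0,0,-2.73,-0.89,4.1],[0,0,0,-2.73,-0.89,4.1],[0,0,0,-2.73,-0.89,4.1],[0,0,0,-2.73,-0.89,4.1],[0,0,0,-2.73,-0.89,4.1]],
  ],
)

```text
t: 32.07
tool_pos: [0.5685, 0.1303, 0.168]
orientation: [0.262, 2.549, 0.33]
force: [-5.9, -4.3, 5.3]
opening: 0.0353
gripper_force: 60.0
```

Emit:
arm_command(
  deltas=[
    [[0,0,0,-2.73,-0.89,4.1],[0,0,0,-2.73,-0.89,4.1],[0,0,0,-2.73,-0.89,4.1],[0,0,0,-2.73,-0.89,4.1],[0,0,0,-2.73,-0.89,4.1],[0,0,0,-2.73,-0.89,4.1],[0,0,0,-2.73,-0.89,4.1],[0,0,0,-2.73,-0.89,4.1],[0,0,0,-2.73,-0.89,4.1],[0,0,0,-2.73,-0.89,4.1],[0,0,0,0,0,0],[0,0,0,0,0,0]],
  ],
)

```text
t: 33.07
tool_pos: [0.5687, 0.1297, 0.168]
orientation: [-0.827, 2.392, -0.012]
force: [-5.2, -8.0, 4.2]
opening: 0.0354
gripper_force: 60.0
```

Emit:
arm_command(
  deltas=[
    [[0,0,0,0,0,0],[0,0,0,0,0,0],[0,0,0,0,0,0],[0,0,0,0,0,0],[0,0,0,0,0,0],[0,0,0,0,0,0]],
  ],
)

```text
t: 33.57
tool_pos: [0.5687, 0.1297, 0.1679]
orientation: [-0.827, 2.392, -0.012]
force: [-4.7, -8.8, 3.7]
opening: 0.0351
gripper_force: 60.0
```

```bash
python3 ax.py
python3 - <<'E'
from h import *
def spots(im,m,Rt,T,lab):
    n=-Rt[:,2]; F=np.array([.5855,.1355,.1435]); g=im.max(2); nn,l,st,ce=cv2.connectedComponentsWithStats((g<75).astype(np.uint8))
    for i in range(1,nn):
        if 100<st[i,4]<1500 and max(st[i,2:4])<55 and min(st[i,2:4])>8:
            o,d=ray(m,*ce[i]); P=Rt.T@(o+d*((F-o)@n)/(d@n)-F); r=np.hypot(P[0],P[1])
            if .042<r<.062: print(lab,round(r,4),"angle",np.degrees(np.arctan2(P[1],P[0])).round(1),"mod45",(np.degrees(np.arctan2(P[1],P[0]))%45).round(1))
m=np.load("k1.npy",allow_pickle=True).item(); spots(cv2.imread("pics/k1.png"),m,R.from_rotvec([1.592,2.1979,.6819]).as_matrix(),0,"before")
s=monitor.read_state(); m=eyes.camera_model("wrist"); im=eyes.read_camera("wrist"); cv2.imwrite("pics/k2.png",im)
spots(im,m,R.from_rotvec(s["orientation"]).as_matrix(),0,"now")
# plate top check
mt=eyes.camera_model("scene"); im=eyes.read_camera("scene"); g=cv2.cvtColor(im,6)
print("scene plate rows", [int(x) for x in g[210:232,256]])
E
```

```text
t 33.57 T [0.5687 0.1297 0.1679] h 0.0302 u -0.0006 w -0.0003 q [ 0.04 -0.41  2.22  0.24  0.75 -2.32] F [-4.7 -8.8  3.7] M.n 0.267 M [-0.889  0.607 -0.135] op 0.0351 60.002557039260864
z [ 0.545  0.179 -0.819] ang of tool y about n from u 110.1
before 0.0526 angle -11.1 mod45 33.9
before 0.0515 angle 34.0 mod45 34.0
before 0.0532 angle -55.3 mod45 34.7
before 0.0507 angle 80.2 mod45 35.2
before 0.0534 angle -98.8 mod45 36.2
before 0.0527 angle -142.7 mod45 37.3
before 0.0518 angle 172.2 mod45 37.2
now 0.0533 angle -8.6 mod45 36.4
now 0.0538 angle 35.3 mod45 35.3
now 0.0536 angle -50.6 mod45 39.4
now 0.0533 angle 78.8 mod45 33.8
scene plate rows [113, 112, 114, 116, 115, 117, 110, 160, 177, 185, 144, 79, 59, 40, 29, 25, 29, 54, 60, 60, 59, 60]
```

No slip: the spots keep their angle relative to the tool. The plate is still in place. I'm handing in.

```bash
python3 -c "
from plant import ticket
print(ticket.close_job())"
```

```text
the job is handed in; nothing more can be done
None
```

I handed the job in at about 34 s: the lockout plate is fully home in the slot, and the arm is holding the knob at 60 N with the drum turned 110°. The torque readings put the heavy side straight down the slope at about 111.5°. The hand-in returned no verdict, so a pass is not confirmed.

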